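# Lever a heavy base plate up onto its spring rests

### The job

The heavy steel base plate has to stand with its front edge propped up so that the board under it can be cleaned. Stand the small ridged block on the board a few centimetres in front of the middle of the plate's front edge, lay the pry bar over its ridge with the toe just under the edge, and lever the edge up only until the two spring pins shoot in underneath; then ease the plate down on the pins, draw the bar out and lay it flat on the board, clear of the plate and the block. Move the plate with the bar only, never with the gripper or arm, keep the flask standing on it, and leave the beaker and the white bottle where they are.

Things in the scene. Friction and masses are not known exactly. Their poses are not given: they have to be found in the camera images.
- board: fixed grey L-shaped work board on the bench; everything of the task stands on it. Its top is level, 10.5 mm over z = 0 (heights below are over the board). A strip 187 mm deep in front, 830 mm wide, from its origin (middle of its front edge, top face) to +x; behind the strip's right half it reaches 430 mm back.
- base_plate: loose heavy dark steel plate, about 2 kg, with a thin rubber mat on top, 160 (x) x 150 (y) x 28 mm, on four round rubber feet, 20 mm diameter and high, at x = +-62, y = +-56 mm. Origin: centre of its footprint, at board level; underside z = 20, top 48 mm. -x is its front, roughly facing the robot; z up. Levered at the front it turns about its rear feet.
- cradle: fixed aluminium frame round the plate; same origin and axes as the plate's at the start. A 30 mm high fence 5 mm behind the plate, small blocks 4 mm beside its rear corners, 6 mm high side rails, and beside its front part two pin housings: x = -57 to -23, |y| = 80 to 114 mm, 36 mm high. Open in front and under the plate.
- front_edge (a point): middle of the lower front edge of the base plate, 20 mm over the board while the plate stands flat; axes as the plate's. Nothing stands under or in front of it. The pins come free at about 11 mm of lift here and then hold it about 11 mm up.
- pin_left (a joint): travel in m of the spring pin on the plate's +y side: about 0.001 while the plate's side blocks it, 0.020 when it has shot in fully under the plate. Pin 14 mm diameter, its axis 21 mm and its top 28 mm over the board, 40 mm behind the plate's front edge; spring about 1 N; fixed housing.
- pin_right (a joint): the same for the pin on the plate's -y side.
- fulcrum: small steel fulcrum block of 450 g, 50 mm (x) x 56 mm (y), 30 mm high: a 50 x 56 mm foot 12 mm high, above it a web 30 mm wide in x, on top a rounded ridge of 8 mm radius that runs along y, its crest 30 mm over the underside. Origin: centre of the underside; z up. Looks the same after half a turn.
- pry_bar: straight pry bar, 190 mm long (x), 24 mm wide, 200 g: flat steel shaft from x = 0 to the toe at x = +95 mm, and a grey handle from x = 0 to -95 mm. Flat underside at z = 0: shaft z = 0 to 8, handle z = 0 to 20, the last 16 mm at the toe z = 3 to 8 mm (cut away below). Origin: middle of the length, on the underside; z up as it lies.
- bar_toe (a point): middle of the toe's end, on the top face: x = +95, z = 8 mm in the bar's frame.
- bar_handle (a point): point to hold: middle of the handle, x = -62, z = 10 mm in the bar's frame.
- bar_end (a point): end of the handle, x = -95, z = 10 mm in the bar's frame.
- flask: empty conical glass flask, 65 mm diameter, 97 mm high, standing on the rear half of the plate. Origin: centre of the underside.
- beaker: glass beaker with a pale solid-looking fill, 54 mm diameter, 70 mm high, on the board; leave it. Origin: centre of the underside.
- bottle: white plastic bottle, 55 mm diameter, 132 mm high, on the board to the right of the space before the plate; leave it. Origin: centre of the underside.

How it is judged:
By the outcome, as a careful person would: the job done as asked, in the order asked, and still so for the second after the job is handed in, with the robot touching nothing.
It also fails if it takes over 72 s, if anything falls off the work surface, if the arm or the gripper's body presses on something with over 40 N, if the wrist force passes 120 N, or if a joint passes its speed limit or range.

### The arm

A 7-joint arm with a two-finger parallel gripper is mounted at the origin on a cart in front of the work surface, level with it; the furniture and walls round the work are solid. World frame = base frame: x ahead of the robot, y to its left, z up, the work surface at z = 0. Lengths are in m, angles in rad, forces in N, time in s.
With the tool pointing down it reaches from about 0.425 to 0.95 m from the base axis. Payload 4.7 kg.
Tool frame: the origin (TCP) lies on the centre line of the jaws, within the pads' length; the fingertips stand robot.nose_length ahead of it and the grasp point (between the pads) lies 8 mm behind it (robot.nose_length is the distance from the TCP to the fingertips, in m); z points along the fingers, x is the direction in which the jaws open and shut, and the axes are right-handed (so a half turn about z gives the same grasp; the last joint's range is limited). The gripper opens to 85 mm and grips with 20 to 120 N. Pads are 22 mm wide; open, the fingers measure 114 mm over their backs; the gripper's body (76 mm by 85 mm) begins 54 mm behind the grasp point. The pads swing forward as they close: fully open they stand 13 mm farther back than shut.
Start: joints at [1.115, 0.469, -0.049, 1.532, 0.024, 1.141, -0.082], TCP at [0.279, -0.614, 0.242] pointing down, gripper open.
Joint ranges: [-2.59, 2.59], [-0.33, 1.99], [-1.39, 1.29], [0.1, 2.45], [-1.04, 4.18], [0.21, 1.99], [-2.66, 2.66]. Speed limits (rad/s): [2.57, 2.57, 3.14, 3.14, 3.14, 3.14, 3.14].

### API

Orientations are given as [roll, pitch, yaw] about the fixed x, y, z axes, in that order (R = Rz(yaw) Ry(pitch) Rx(roll)).
In Python, from plant import robot gives the robot as it stands. Calls block until the motion is done:
- robot.goto(position, orientation): joint-space move of the TCP to a pose.
- robot.move_straight(position, vel=0.15, attitude=None, contact_N=None): straight line of the TCP; attitude=None keeps the orientation; vel is the mean speed in m/s. With contact_N (N) it stops when the force on the tool has changed by that much, and returns True; else False.
- robot.move_joints(angles): joint-space move.
- robot.grip(opening, strength=None): opening from 0.0 (shut) to 1.0 (fully open); strength is the grip in N (None keeps the last); returns when the fingers have stopped.
- robot.sleep(seconds).
- robot.inverse_kinematics(position, orientation): joint angles nearest the present ones, or None.
- robot.sense(): the state.
- robot.grab_frame(name): name is "scene" or "top"; returns a dict with "image" (400x640x3 uint8, red, green, blue), "range_z" (400x640 float32, m along the optical axis (not along the pixel's ray), 0 where there is no reading), "fx", "fy", "cx", "cy" (pixels), "dist_coeffs" ([k1, k2, p1, p2, k3] as OpenCV has them; the pictures are not rectified), "R" (3x3) and "t" (3): a world point X has camera coordinates R X + t. Camera axes: x right, y down, z forward; pixel columns grow to the right and rows downward; lengths in m; the calibration is good to about 2 mm. A picture is of the moment at which its call begins.
A pose or a line that the arm cannot do raises robot.IKError and nothing moves.
- robot.close_job(): hands the job in, once; it reports no verdict.
The state is a dict: "t": time; "joint_pos": joint angles; "joint_velocities": joint speeds; "effort": joint torques, N m; "tcp_pos": TCP position; "tcp_rot": TCP orientation; "wrist_force": force on the tool from outside, world axes, zero at the start; "torque": the same for the moment, N m; "opening": opening from 0.0 (shut) to 1.0 (fully open).
Only numpy, scipy, OpenCV 4.12 (cv2) and the standard library are available. Lean on these libraries where they do the work, as an engineer would, in place of code of your own. Each camera call takes 0.05 s, during which the arm holds its last target.

## Working session

There is one attempt and no reset: what is moved stays moved. The work goes in short steps, each a Python script; the robot and the scene stay as the last script left them, time stands still between calls to the robot, and variables do not carry over. Pictures are saved under pics/ and viewed, and the job is handed in when it is done.

```bash
ls; mkdir -p pics
python3 - <<'E'
from plant import robot
import cv2,numpy as np,pickle
s=robot.sense();print(s['t'],s['tcp_pos'],s['tcp_rot'],s['opening'],robot.nose_length)
for n in ('scene','top'):
    f=robot.grab_frame(n);pickle.dump(f,open(n+'0.pkl','wb'))
    cv2.imwrite(f'pics/{n}0.png',f['image'][:,:,::-1])
    print(n,f['fx'],f['cx'],f['cy'],f['dist_coeffs'],-f['R'].T@f['t'],f['R'])
E
```

```text
pics
0.0 [ 0.27920905 -0.61392368  0.24124417] [ 3.14151178e+00  1.94386276e-03 -1.14396294e+00] 1.004948515226724 0.011
scene 429.02011053297286 323.9345994636855 200.89587133877103 [-0.06987993  0.          0.          0.          0.        ] [-0.12960638  0.40510996  0.92041555] [[-0.40139804 -0.91584104  0.01071429]
 [-0.66914437  0.28524711 -0.68620689]
 [ 0.62540022 -0.28261151 -0.72732751]]
top 478.4813960645193 317.93403643664004 199.35108219774457 [-0.05207451  0.          0.          0.          0.        ] [0.18369808 0.06753926 1.46006791] [[ 0.00247761 -0.99998598  0.00467899]
 [-0.96156758 -0.00366703 -0.27454389]
 [ 0.2745572  -0.00381895 -0.96156319]]
```

View pics/scene0.png

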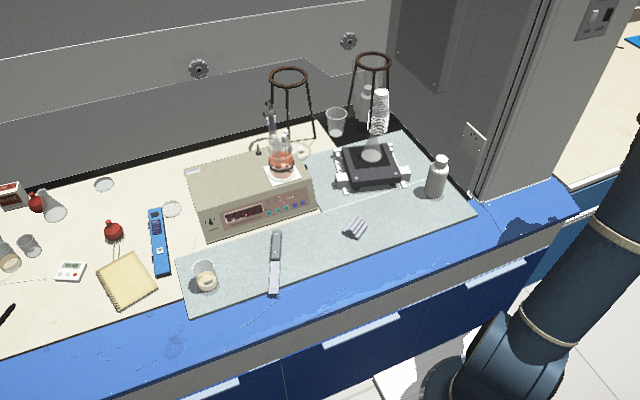

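View pics/top0.png

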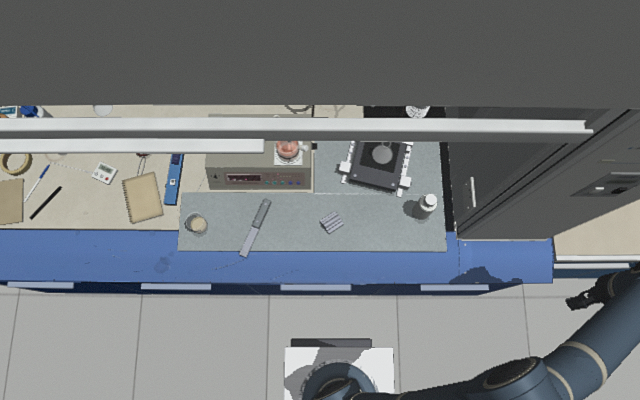

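The scene view shows the plate, cradle and flask at about (372,165), the bottle at (437,178), the fulcrum at (356,228), the bar at (274,262) with its handle up, and the beaker at (205,275). In the top view they are at (380,160), (428,205), (332,222), (256,228) and (196,225). Next I'll take zoomed crops and measure.

```bash
cat > h.py <<'E'
import cv2,numpy as np,pickle
def K(f): return np.array([[f['fx'],0,f['cx']],[0,f['fy'],f['cy']],[0,0,1]])
def rays(f,px):
    u=cv2.undistortPoints(np.array(px,float).reshape(-1,1,2),K(f),np.array(f['dist_coeffs'])).reshape(-1,2)
    return -f['R'].T@f['t'], np.c_[u,np.ones(len(u))]@f['R']
def plane(f,px,z):
    o,d=rays(f,px); return o+d*((z-o[2])/d[:,2])[:,None]
def cloud(f):
    v,u=np.mgrid[0:400,0:640]; o,d=rays(f,np.c_[u.ravel(),v.ravel()])
    r=f['range_z'].reshape(-1,1); X=o+d*r; X[r[:,0]==0]=np.nan
    return X.reshape(400,640,3)
def proj(f,X):
    p,_=cv2.projectPoints(np.array(X,float).reshape(-1,1,3),cv2.Rodrigues(np.array(f['R']))[0],np.array(f['t'],float),K(f),np.array(f['dist_coeffs'])); return p.reshape(-1,2)
def load(n): return pickle.load(open(n,'rb'))
def crop(f,x0,y0,w,h,k,name):
    cv2.imwrite(name,cv2.resize(f['image'][y0:y0+h,x0:x0+w,::-1],None,fx=k,fy=k,interpolation=cv2.INTER_CUBIC))
E
python3 - <<'E'
from h import *
s=load('scene0.pkl');t=load('top0.pkl')
crop(s,325,130,140,110,5.5,'pics/s_plate.png');crop(t,310,100,140,130,4.5,'pics/t_plate.png')
crop(s,180,210,200,100,4,'pics/s_bar.png');crop(t,175,185,180,75,4.4,'pics/t_bar.png')
for f,pts in ((s,[(300,250),(330,235),(200,180),(250,180),(356,228)]),(t,[(220,220),(290,220),(240,160),(260,140),(332,222),(300,130),(400,130),(200,145)])):
    X=cloud(f)
    for p in pts: print(p,X[p[1],p[0]].round(4), plane(f,[p],.0105)[0].round(4))
E
```

```text
(300, 250) [0.5153 0.1807 0.0098] [0.5147 0.1809 0.0105]
(330, 235) [0.5293 0.0877 0.0111] [0.5298 0.0875 0.0105]
(200, 180) [0.7842 0.3692 0.0986] [0.8822 0.3654 0.0105]
(250, 180) [0.7235 0.2428 0.1045] [0.8218 0.2242 0.0105]
(356, 228) [0.5069 0.0218 0.0344] [0.524  0.0115 0.0105]
(220, 220) [0.5276 0.3652 0.0184] [0.5295 0.3668 0.0105]
(290, 220) [0.5315 0.1488 0.0059] [0.5304 0.1486 0.0105]
(240, 160) [0.6942 0.2982 0.1026] [0.7288 0.3138 0.0105]
(260, 140) [0.4792 0.156  0.7635] [0.7987 0.2517 0.0105]
(332, 222) [0.5175 0.0189 0.0405] [0.5245 0.0179 0.0105]
(300, 130) [0.4854 0.0925 0.7882] [0.8347 0.1214 0.0105]
(400, 130) [ 0.4858 -0.0601  0.7893] [ 0.8365 -0.2083  0.0105]
(200, 145) [0.4708 0.2502 0.763 ] [0.7807 0.4473 0.0105]
```

```bash
ls pics
```

```text
s_bar.png
s_plate.png
scene0.png
t_bar.png
t_plate.png
top0.png
```

View pics/s_plate.png

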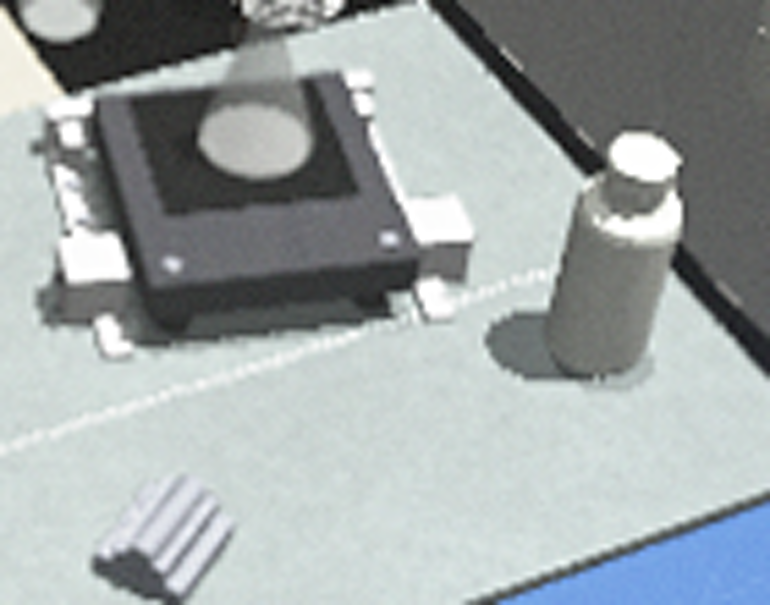

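View pics/t_plate.png

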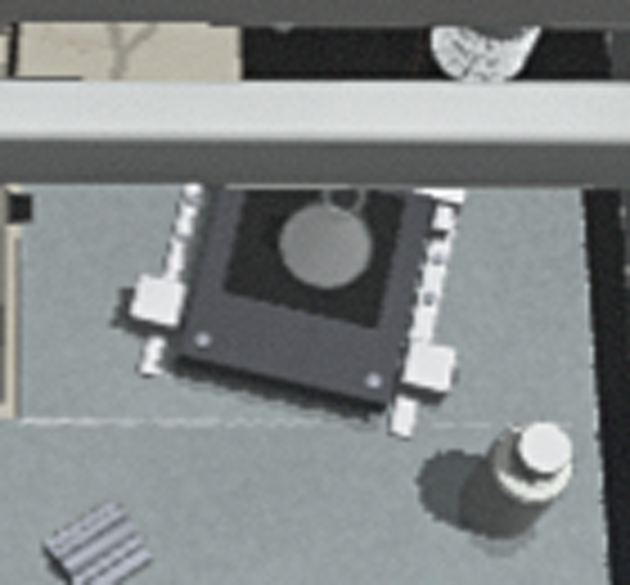

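View pics/s_bar.png

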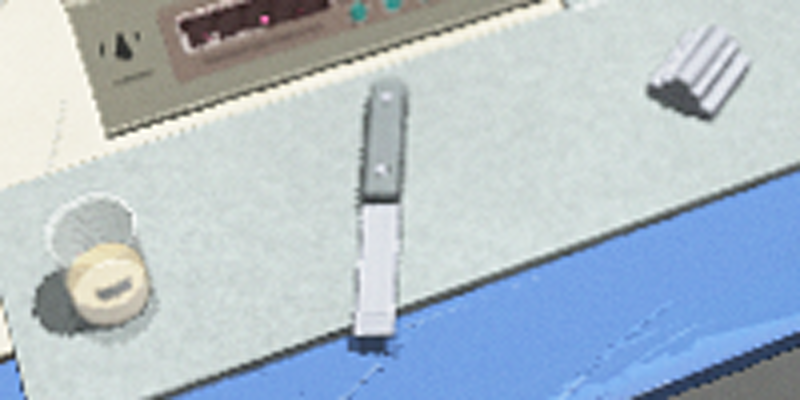

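View pics/t_bar.png

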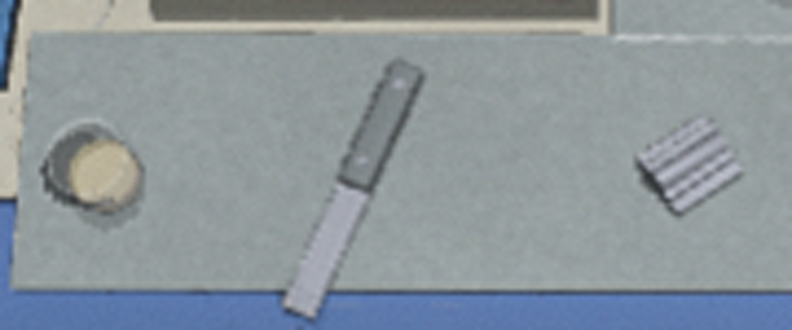

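The crops show these points:
- **Plate:** front edge runs from (180,355) to (390,405) in the top crop, turned about -13°. The housings are at its sides, and the space in front is open.
- **Bar:** handle towards the back, toe overhanging the board's front edge.
- **Fulcrum:** ridges turned about 35°.
- **Overhead beam:** x≈0.48, z≈0.79.

Next I'll measure with masks.

Run:
```python
from h import *
s=load('scene0.pkl');t=load('top0.pkl')
for nm,f,boxes in (('s',s,dict(plate=(325,130,90,75),ful=(335,210,40,32),bar=(258,222,35,82),bot=(420,150,35,55),bk=(185,255,40,45))),('t',t,dict(plate=(345,138,62,56),ful=(316,206,32,32),bar=(235,195,42,65),bot=(408,190,38,35),bk=(183,208,30,35)))):
    X=cloud(f); I=f['image'].astype(int)
    for k,(x,y,w,h) in boxes.items():
        P=X[y:y+h,x:x+w]; c=I[y:y+h,x:x+w]
        print(nm,k,'z pct',np.nanpercentile(P[...,2],[5,50,90,99]).round(4))
    # colours
for f,n,pts in ((s,'s',[(356,228),(350,180),(372,165),(275,280),(275,245),(300,250),(369,157),(353,190)]),(t,'t',[(332,222),(360,180),(380,155),(246,245),(261,212),(290,220)])):
    for p in pts: print(n,p,f['image'][p[1]-1:p[1]+2,p[0]-1:p[0]+2].mean((0,1)).round(),cloud(f)[p[1],p[0]].round(3))
```

```text
s plate z pct [-0.0067  0.0137  0.0625  0.1388]
s ful z pct [0.0094 0.0127 0.0342 0.0421]
s bar z pct [-0.0052  0.0113  0.0245  0.0327]
s bot z pct [-0.0067  0.0158  0.1145  0.1433]
s bk z pct [0.0077 0.0114 0.0668 0.0806]
t plate z pct [0.0091 0.0581 0.1123 0.7607]
t ful z pct [0.0061 0.0128 0.0354 0.0435]
t bar z pct [-0.0027  0.011   0.0215  0.034 ]
t bot z pct [-0.0016  0.0127  0.1214  0.1453]
t bk z pct [0.0062 0.0127 0.0622 0.0825]
s (356, 228) [193. 196. 204.] [0.507 0.022 0.034]
s (350, 180) [58. 59. 60.] [ 0.666 -0.037  0.049]
s (372, 165) [55. 56. 54.] [ 0.69  -0.122  0.059]
s (275, 280) [222. 225. 231.] [0.448 0.273 0.018]
s (275, 245) [170. 179. 181.] [0.54  0.24  0.032]
s (300, 250) [206. 217. 215.] [0.515 0.181 0.01 ]
s (369, 157) [187. 188. 185.] [ 0.706 -0.118  0.079]
s (353, 190) [70. 73. 73.] [ 0.661 -0.047  0.009]
t (332, 222) [146. 149. 159.] [0.517 0.019 0.04 ]
t (360, 180) [74. 76. 79.] [ 0.647 -0.068  0.057]
t (380, 155) [129. 131. 131.] [ 0.713 -0.126  0.099]
t (246, 245) [166. 170. 180.] [0.449 0.281 0.019]
t (261, 212) [125. 132. 135.] [0.551 0.238 0.029]
t (290, 220) [144. 152. 153.] [0.532 0.149 0.006]
```

Run:
```python
from h import *
s=load('scene0.pkl');t=load('top0.pkl')
def big(m):
    m=cv2.morphologyEx(m.astype(np.uint8),cv2.MORPH_CLOSE,np.ones((3,3)))
    n,l,st,c=cv2.connectedComponentsWithStats(m); i=1+np.argmax(st[1:,4]); return l==i
def full(m,x,y): 
    o=np.zeros((400,640),bool); o[y:y+m.shape[0],x:x+m.shape[1]]=m; return o
for nm,f,B in (('s',s,dict(plate=(325,130,90,75),ful=(335,210,40,32),shaft=(258,258,35,42),handle=(258,225,35,36))),('t',t,dict(plate=(345,150,62,44),ful=(316,206,32,32),shaft=(233,222,42,38),handle=(245,195,30,34)))):
    I=f['image'].astype(int); vis=f['image'].copy(); X=cloud(f)
    for k,(x,y,w,h) in B.items():
        c=cv2.GaussianBlur(f['image'],(3,3),0)[y:y+h,x:x+w].astype(int); z=X[y:y+h,x:x+w,2]; r,g,b=c[...,0],c[...,1],c[...,2]
        sc=1 if nm=='s' else .72
        blue=(b-r)>40
        if k=='plate': m=(c.sum(2)<330*sc+ (40 if nm=='t' else 0))&(z>.035)
        elif k=='ful': m=((b-g)>4)|(z>.03)
        elif k=='shaft': m=((b-g)>3)&~blue
        else: m=(g<195*sc)&~blue
        m=big(m); M=full(m,x,y)
        cs,_=cv2.findContours(M.astype(np.uint8),cv2.RETR_EXTERNAL,cv2.CHAIN_APPROX_NONE)
        ct=max(cs,key=cv2.contourArea).reshape(-1,2)
        zz=dict(plate=.0585,ful=.035,shaft=.0185,handle=.0305)[k]
        W=plane(f,ct,zz)[:,:2]
        rr=cv2.minAreaRect((W*1000).astype(np.float32)); 
        print(nm,k,M.sum(),'rect mm',np.round(rr[0],1),np.round(rr[1],1),round(rr[2],1))
        cv2.drawContours(vis,[ct.reshape(-1,1,2)],-1,(255,0,0),1)
    f2=dict(f);f2['image']=vis
    if nm=='s': crop(f2,240,130,190,180,4.2,'pics/s_m.png'); 
    else: crop(f2,225,130,190,135,4.2,'pics/t_m.png')
```

```text
s plate 1497 rect mm [ 696.9 -117.7] [153.9 177.7] 76.2
s ful 330 rect mm [512.3  19.5] [49.7 72.8] 33.4
s shaft 373 rect mm [445.3 264.5] [ 70.9 107.2] 53.3
s handle 375 rect mm [542.  238.2] [32.3 98.2] 67.5
t plate 1571 rect mm [ 686.4 -113.1] [178.4 139.2] 84.1
t ful 304 rect mm [519.6  19.9] [50.8 59.5] 34.6
t shaft 320 rect mm [445.5 249.6] [101.4 100.7] 54.5
t handle 331 rect mm [546.  236.9] [ 33.4 102.4] 68.9
```

```bash
python3 -c "
import cv2
for n in 'st':
  print(cv2.imread(f'pics/{n}_m.png').shape)"
```

```text
(756, 798, 3)
(567, 798, 3)
```

View pics/t_m.png

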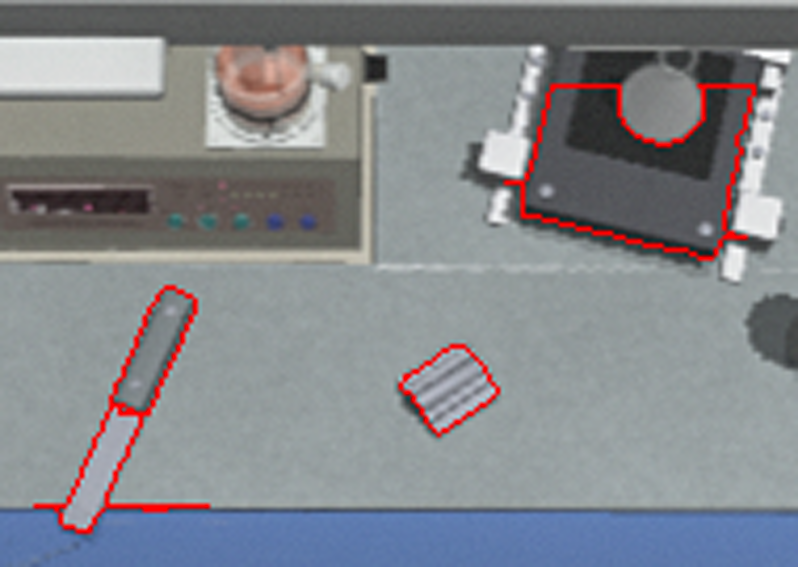

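```bash
python3 -c "
import cv2
i=cv2.imread('pics/s_m.png');cv2.imwrite('pics/s_m2.png',cv2.resize(i,None,fx=.78,fy=.78))"
```

```text
(no output)
```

View pics/s_m2.png

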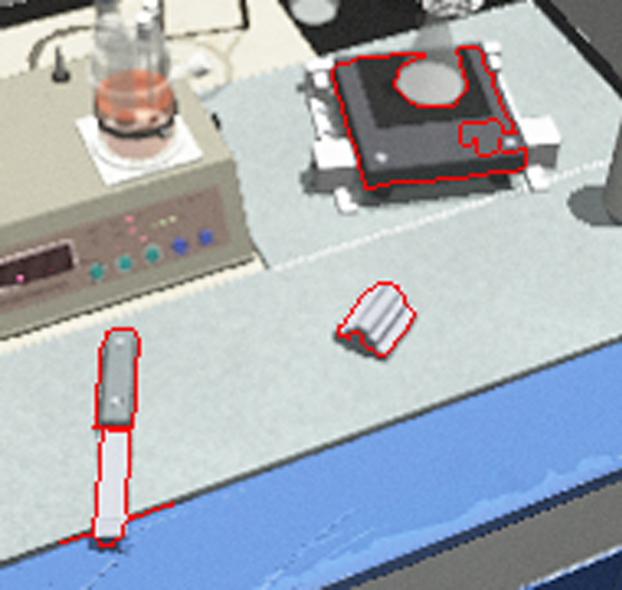

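Contours fit well. The plate's contour may include its front face, so I'll enlarge the front edge.

Run:
```python
from h import *
s=load('scene0.pkl');t=load('top0.pkl')
for f,n,(x,y,w,h),k in ((s,'s',(330,135,88,62),9),(t,'t',(335,135,80,65),9)):
    im=cv2.resize(f['image'][y:y+h,x:x+w,::-1],None,fx=k,fy=k,interpolation=cv2.INTER_NEAREST)
    im=np.clip(im.astype(float)*1.8,0,255).astype(np.uint8)
    for i in range(0,w,10): cv2.putText(im,str(x+i),(i*k,10),0,.35,(0,255,255)); cv2.line(im,(i*k,12),(i*k,18),(0,255,255))
    for i in range(0,h,10): cv2.putText(im,str(y+i),(0,i*k+4),0,.35,(0,255,255))
    cv2.imwrite(f'pics/{n}_z.png',im)
```

```text
(no output)
```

View pics/s_z.png

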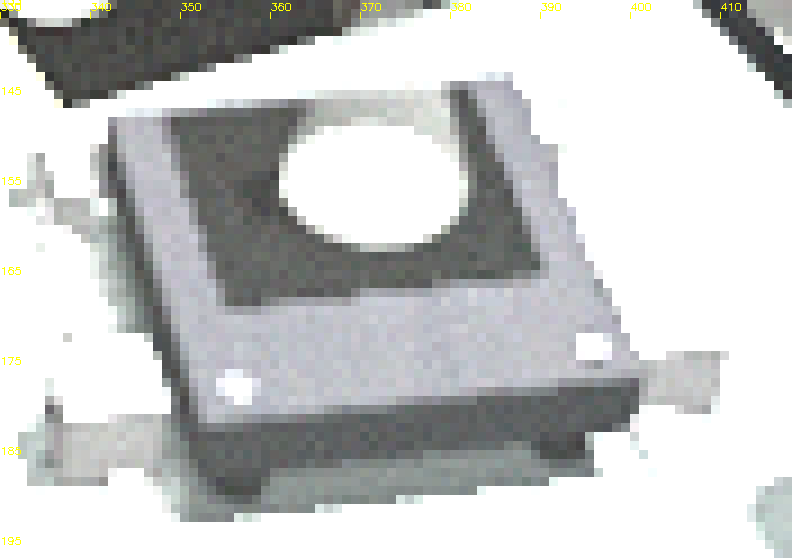

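View pics/t_z.png

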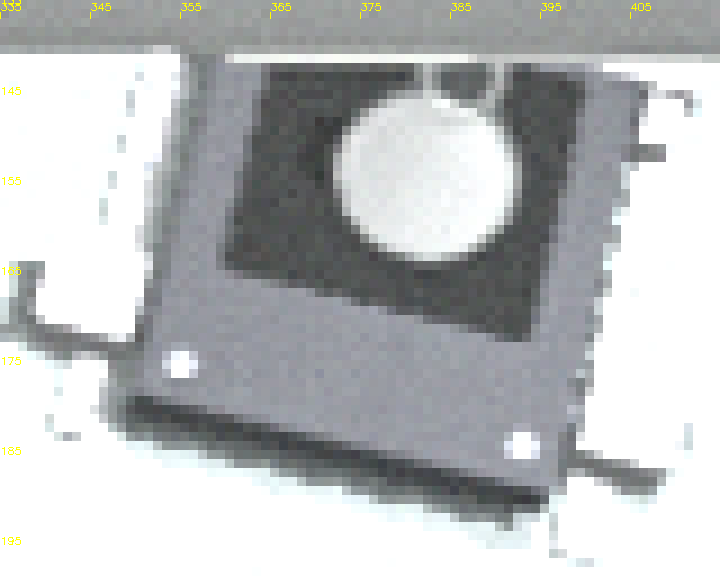

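The zooms show the plate's top-face corners:
- **Scene:** FL (352.1,181.6), FR (400.4,176.5), RL (341.7,147.6), RR (386.7,142.5).
- **Top:** FL (349.7,178.7), FR (395.8,188.9).

I'll turn these and the bar's points into positions.

Run:
```python
from h import *
s=load('scene0.pkl');t=load('top0.pkl')
z=.0585
S=plane(s,[(352.1,181.6),(400.4,176.5),(341.7,147.6),(386.7,142.5)],z)[:,:2]
T=plane(t,[(349.7,178.7),(395.8,188.9)],z)[:,:2]
print(S.round(4),T.round(4))
for P in (S,T):
    d=P[0]-P[1];print('width',np.linalg.norm(d),'yaw',np.degrees(np.arctan2(-d[0],d[1])), 'mid',P[:2].mean(0))
d=S[2]-S[3];print('rear',np.linalg.norm(d),np.degrees(np.arctan2(-d[0],d[1])))
for i in (0,1):
    d=S[i+2]-S[i];print('side',np.linalg.norm(d),np.degrees(np.arctan2(d[1],d[0])))
print('centre S',S.mean(0))
# bar
for n,f,k,o,pts in (('t',t,4.2,(225,130),[(180,294),(131,408),(76,524)]),('s',s,3.276,(240,130),[(122,330),(115,427),(108,538)])):
    px=np.array(pts)/k+o-.3
    W=np.array([plane(f,[p],zz)[0,:2] for p,zz in zip(px,(.0305,.0185,.0185))]);d=W[2]-W[0]
    print(n,'bar',W.round(4).tolist(),np.linalg.norm(d),np.degrees(np.arctan2(d[1],d[0])))
# fulcrum crest: pixels near it
for n,f,(x,y,w,h),k in (('s',s,(335,205,50,40),15),('t',t,(310,202,50,40),15)):
    im=cv2.resize(f['image'][y:y+h,x:x+w,::-1],None,fx=k,fy=k,interpolation=cv2.INTER_NEAREST)
    for i in range(0,w,5): cv2.putText(im,str(x+i),(i*k,10),0,.35,(0,0,255)); 
    for i in range(0,h,5): cv2.putText(im,str(y+i),(0,i*k+4),0,.35,(0,0,255))
    cv2.imwrite(f'pics/{n}_f.png',im)
```

```text
[[ 0.6498 -0.0354]
 [ 0.6137 -0.1757]
 [ 0.8001 -0.0733]
 [ 0.7674 -0.2166]] [[ 0.6505 -0.0359]
 [ 0.6182 -0.1772]]
width 0.1449095950840668 yaw -14.440725114117388 mid [ 0.6317327  -0.10558387]
width 0.14491999807228037 yaw -12.900049904476838 mid [ 0.63437072 -0.1065348 ]
rear 0.14697960290060696 -12.837466953518675
side 0.15497877489092715 -14.134147309560262
side 0.15909322247472382 -14.866851269959357
centre S [ 0.70774635 -0.12524984]
t bar [[0.5902, 0.2184], [0.5064, 0.2529], [0.4204, 0.2896]] 0.18411459672962202 157.24337645129285
s bar [[0.5854, 0.2187], [0.5046, 0.2539], [0.4126, 0.2915]] 0.18751413918030616 157.1419490127811
```

View pics/s_f.png

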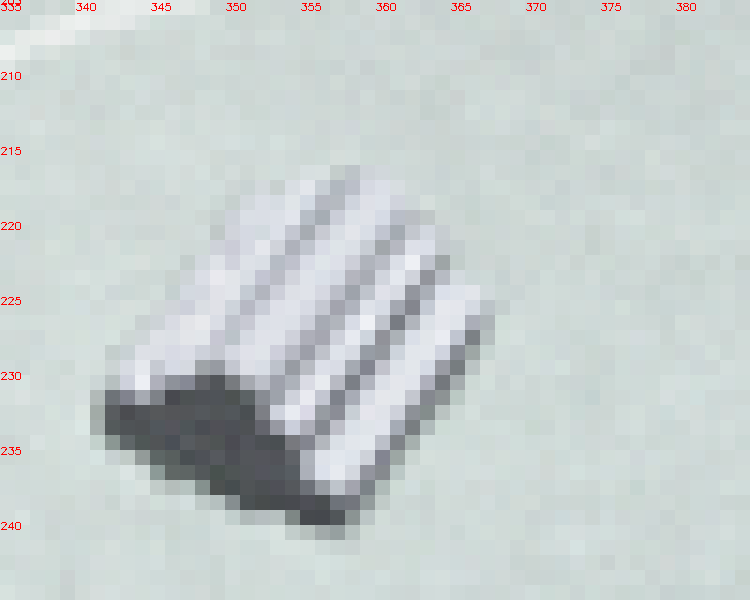

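View pics/t_f.png

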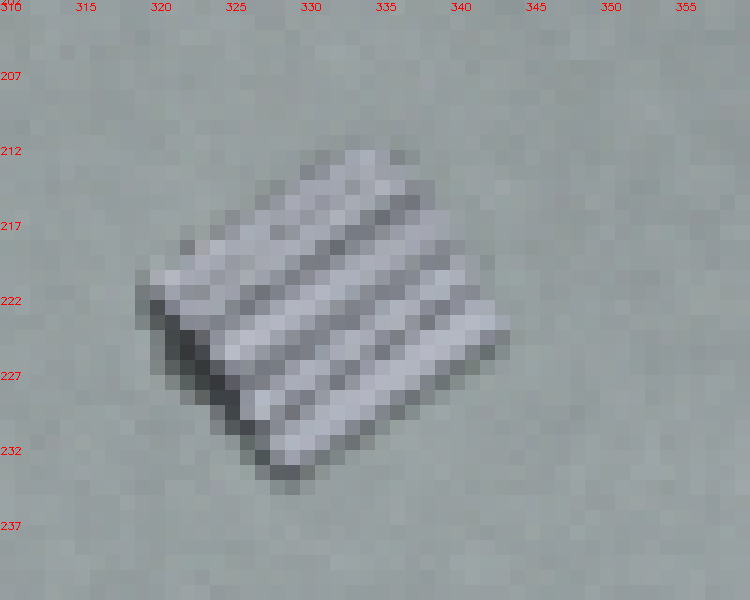

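Fulcrum foot-top corners:
- **Top:** (342.5,224), (328.5,233), (335,211.5), (320,220.5).
- **Scene:** (355.5,238), (367,225.5), (342.5,231), and an estimated (357,216) at the far corner.

Ridges run from lower left to upper right.

Run:
```python
from h import *
s=load('scene0.pkl');t=load('top0.pkl')
for n,f,pts in (('t',t,[(328.5,233),(342.5,224),(320,220.5),(335,211.5)]),('s',s,[(355.5,238),(367,225.5),(342.5,231),(357,216)])):
    W=plane(f,pts,.0225)[:,:2];print(n,W.round(4).tolist(),W.mean(0).round(4))
    for a,b in ((0,1),(2,3),(0,2),(1,3)):
        d=W[b]-W[a];print(np.linalg.norm(d).round(4),np.degrees(np.arctan2(d[1],d[0])).round(1))
# crest from cloud: top points
for f,(x,y,w,h) in ((s,(335,205,50,40)),(t,(310,202,50,40))):
    P=cloud(f)[y:y+h,x:x+w].reshape(-1,3);P=P[P[:,2]>.024];print(len(P),P.mean(0).round(4))
# bottle, beaker, flask, overhead
X=cloud(s)[150:200,420:455].reshape(-1,3);P=X[(X[:,2]>.1)];print('bottle',P.mean(0),P.max(0))
X=cloud(t);P=X[50:170].reshape(-1,3);
for lo,hi in ((.6,.85),(.85,1.4)):
    Q=P[(P[:,2]>lo)&(P[:,2]<hi)];print(lo,len(Q),np.nanmin(Q,0),np.nanmax(Q,0))
from plant import robot
yf=np.radians(-13.8)
for p in ([.55,-.08,.08],[.45,-.05,.08],[.55,.24,.03]): print(robot.inverse_kinematics(p,[np.pi,0,yf]),robot.inverse_kinematics(p,[np.pi,0,yf+np.pi/2]))
```

```text
t [[0.4871, 0.0292], [0.5155, -0.0141], [0.5263, 0.0553], [0.5552, 0.0088]] [0.521  0.0198]
0.0517 -56.7
0.0547 -58.2
0.0471 33.6
0.0458 29.9
s [[0.4849, 0.0334], [0.5115, -0.015], [0.5204, 0.055], [0.5532, -0.0054]] [0.5175 0.017 ]
0.0552 -61.3
0.0687 -61.4
0.0415 31.3
0.0429 13.0
261 [0.5159 0.0215 0.0339]
219 [0.5208 0.0208 0.0344]
bottle [ 0.55107199 -0.2555455   0.12282239] [ 0.58375678 -0.23426146  0.14680022]
0.6 21895 [ 0.45810008 -0.51681604  0.60001794] [0.6237642  0.5781436  0.84999274]
0.85 36073 [ 0.46487939 -0.39362829  0.85006581] [0.49436882 0.48151451 1.03999131]
[ 0.44008187  0.52255583 -0.48383482  1.94346099  0.34491773  0.75686581
 -0.48356607] [ 0.57113232  0.56703504 -0.66419919  1.9361027   0.47951398  0.80047832
  0.97004865]
[ 0.43153775  0.38808531 -0.49599913  2.17344549  0.30406124  0.64539796
 -0.51928265] [ 0.59529122  0.43363502 -0.70051515  2.16512581  0.44225369  0.68523564
  0.92069246]
[ 0.04753689  0.73449817 -0.74385687  1.85088199  0.66654353  0.82421892
 -1.28315579] [-0.02952458  0.69417161 -0.62666812  1.8553052   0.56468499  0.77690443
  0.36831909]
```

Run:
```python
from h import *
s=load('scene0.pkl');t=load('top0.pkl')
for n,f in (('s',s),('t',t)):
    P=cloud(f).reshape(-1,3);P=P[~np.isnan(P[:,0])]
    for y0 in np.arange(-.7,.3,.1):
        Q=P[(P[:,1]>y0)&(P[:,1]<y0+.1)&(P[:,0]>.3)]
        o=[]
        for a,b in ((.05,.15),(.15,.3),(.3,.5),(.5,.7),(.7,.9)):
            q=Q[(Q[:,2]>a)&(Q[:,2]<b)]; o.append((len(q),round(np.percentile(q[:,0],1),3)) if len(q)>4 else '-')
        print(n,round(y0,1),o)
from plant import robot
D=np.radians
for nm,p,o in (('ful up',[.519,.019,.12],[np.pi,0,D(122)]),('ful',[.519,.019,.0205],[np.pi,0,D(122)]),('pl',[.585,-.094,.03],[np.pi,0,D(76.2)]),('bar-',[.56,.2305,.03],[np.pi,0,D(-112.8)]),('bar+',[.56,.2305,.03],[np.pi,0,D(67.2)]),('lev',[.49,-.071,.1],[np.pi,0,D(76.2)]),('lev-',[.49,-.071,.1],[np.pi,0,D(-103.8)])):
    q=robot.inverse_kinematics(p,o);print(nm,None if q is None else q.round(2))
from scipy.spatial.transform import Rotation as Ro
n=D(-13.8);
for yw in (76.2,-103.8):
  for th in (24,15,6,0):
    # tilt bar toe down by th: rotation about bar y (world) positive pitch
    by=np.array([-np.sin(n),np.cos(n),0]); R=Ro.from_rotvec(by*D(th))*Ro.from_euler('xyz',[np.pi,0,D(yw)])
    e=R.as_euler('xyz'); q=robot.inverse_kinematics([.49,-.071,.1],e);print(yw,th,e.round(3),None if q is None else q.round(2))
```

```text
s -0.7 [(261, np.float64(0.467)), (481, np.float64(0.467)), (853, np.float64(0.467)), (397, np.float64(0.468)), '-']
s -0.6 [(529, np.float64(0.467)), (989, np.float64(0.467)), (1808, np.float64(0.466)), (885, np.float64(0.46)), '-']
s -0.5 [(587, np.float64(0.467)), (1095, np.float64(0.467)), (1994, np.float64(0.467)), (1316, np.float64(0.461)), '-']
s -0.4 [(3418, np.float64(0.468)), (6498, np.float64(0.469)), (10882, np.float64(0.469)), (2639, np.float64(0.469)), '-']
s -0.3 [(1912, np.float64(0.531)), (1630, np.float64(0.878)), (805, np.float64(1.063)), '-', '-']
s -0.2 [(2103, np.float64(0.62)), (1275, np.float64(0.725)), (998, np.float64(1.064)), '-', '-']
s -0.1 [(1282, np.float64(0.638)), (1104, np.float64(0.924)), (1227, np.float64(1.064)), '-', '-']
s -0.0 [(806, np.float64(0.643)), (1516, np.float64(0.866)), (1485, np.float64(1.064)), '-', '-']
s 0.1 [(2441, np.float64(0.639)), (2236, np.float64(0.683)), (1885, np.float64(0.715)), '-', '-']
s 0.2 [(3121, np.float64(0.639)), (1266, np.float64(1.05)), (2138, np.float64(1.061)), '-', '-']
t -0.7 [(119, np.float64(0.472)), (20
[... 1247 characters left out ...]
0.24]
lev [ 0.61  0.45 -0.69  2.06  0.42  0.77  1.  ]
lev- [ 0.24  0.37 -0.22  2.08  0.13  0.7  -1.87]
76.2 24 [-2.723  0.     1.33 ] [ 0.6   0.67 -0.71  1.8   0.3   1.24  1.08]
76.2 15 [-2.88  0.    1.33] [ 0.61  0.59 -0.71  1.89  0.33  1.07  1.07]
76.2 6 [-3.037  0.     1.33 ] [ 0.62  0.51 -0.7   1.99  0.37  0.89  1.04]
76.2 0 [3.142 0.    1.33 ] [ 0.61  0.45 -0.69  2.06  0.42  0.77  1.  ]
-103.8 24 [ 2.723  0.    -1.812] [ 0.21  0.56 -0.15  1.82  0.01  1.18 -1.76]
-103.8 15 [ 2.88   0.    -1.812] [ 0.22  0.49 -0.18  1.92  0.04  1.   -1.79]
-103.8 6 [ 3.037  0.    -1.812] [ 0.24  0.42 -0.21  2.01  0.09  0.82 -1.83]
-103.8 0 [ 3.142  0.    -1.812] [ 0.24  0.37 -0.22  2.08  0.13  0.7  -1.87]
```

The wall stands at x≥0.467 for y<-0.3, so I'll go in along a straight line to the left first, then take the fulcrum with the jaws at yaw -58°.

```bash
cat > m.py <<'E'
import numpy as np
from scipy.spatial.transform import Rotation as Ro
from plant import robot
D=np.radians; DN=lambda d:[np.pi,0,D(d)]
def st(m=''):
    s=robot.sense();print(m,'t',round(s['t'],2),'p',s['tcp_pos'].round(4),'rpy',np.degrees(s['tcp_rot']).round(1),'F',np.round(s['wrist_force'],1),'M',np.round(s['torque'],2),'op',round(s['opening'],3),'q',s['joint_pos'].round(2));return s
E
python3 - <<'E'
from m import *
robot.move_straight([.40,-.2,.26],vel=.3); st()
robot.goto([.519,.019,.11],DN(-58)); st()
robot.move_straight([.519,.019,.0225],vel=.12,contact_N=8); st()
robot.grip(0.0,60); st()
robot.move_straight([.519,.019,.10],vel=.15);st()
import cv2,pickle
for n in ('scene','top'):
    f=robot.grab_frame(n);pickle.dump(f,open(n+'1.pkl','wb'))
from h import *
crop(f,290,130,160,130,4.5,'pics/t1.png');crop(load('scene1.pkl'),300,120,160,130,4.5,'pics/s1.png')
E
```

```text
t 1.69 p [ 0.3995 -0.2011  0.2599] rpy [180.   -0.  -65.7] F [1.1 0.4 0.4] M [-0.05 -0.01  0.05] op 0.999 q [ 0.65  0.09 -0.3   2.01  0.03  1.05 -0.81]
 t 2.81 p [0.5193 0.0172 0.1103] rpy [ 1.80e+02 -1.00e-01 -5.81e+01] F [-0.5  0.1  0.6] M [0.02 0.02 0.03] op 1.002 q [ 0.26  0.42 -0.46  2.01  0.27  0.77 -1.38]
 t 3.69 p [0.5196 0.019  0.0231] rpy [-179.9   -0.   -58. ] F [ 0.3 -0.2  0.3] M [-0.02  0.01  0.01] op 1.001 q [ 0.19  0.56 -0.39  2.06  0.37  0.59 -1.47]
 t 4.08 p [0.5196 0.019  0.0237] rpy [-1.799e+02 -1.000e-01 -5.800e+01] F [-0.6 -0.5  6.3] M [0.01 0.29 0.11] op 0.644 q [ 0.19  0.56 -0.39  2.06  0.37  0.59 -1.47]
 t 4.75 p [0.518  0.0186 0.0992] rpy [179.9   0.  -58. ] F [-1.1  0.8 -4.4] M [-0.05  0.03 -0.02] op 0.643 q [ 0.25  0.44 -0.46  2.02  0.28  0.75 -1.39]
```

View pics/s1.png

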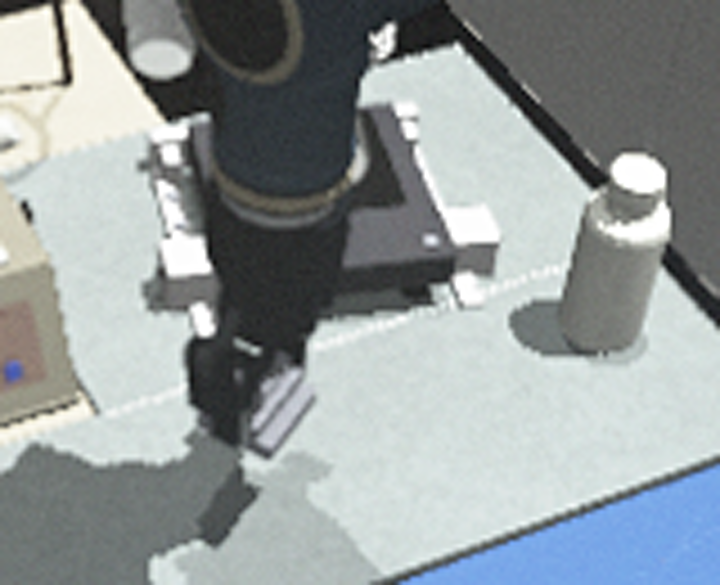

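The block is held between the jaws (4.4 N weight, seen in the crop at about (280,410)). Now to place it 50 mm in front of the edge's middle.

Run:
```python
from m import *
from h import *
P=[.5844,-.0941]
robot.goto(P+[.10],DN(-103.8)); st()
robot.move_straight(P+[.03],vel=.12)
c=robot.move_straight(P+[.0215],vel=.03,contact_N=6); print(c); st()
robot.grip(0.95); st()
robot.move_straight(P+[.13],vel=.2)
robot.goto([.5,.15,.16],DN(-113)); st()
for n in ('scene','top'):
    f=robot.grab_frame(n);pickle.dump(f,open(n+'2.pkl','wb'))
s=load('scene2.pkl')
for f,n,(x,y,w,h),k in ((s,'s',(335,165,85,62),9),(f,'t',(335,165,80,60),9)):
    im=cv2.resize(f['image'][y:y+h,x:x+w,::-1],None,fx=k,fy=k,interpolation=cv2.INTER_NEAREST)
    im=np.clip(im.astype(float)*1.2,0,255).astype(np.uint8)
    for i in range(0,w,10): cv2.putText(im,str(x+i),(i*k,10),0,.35,(0,0,255)); 
    for i in range(0,h,10): cv2.putText(im,str(y+i),(0,i*k+4),0,.35,(0,0,255))
    cv2.imwrite(f'pics/{n}2.png',im)
```

```text
t 5.43 p [ 0.5838 -0.0946  0.0986] rpy [ 179.9   -0.  -103.9] F [ 0.2  0.6 -5. ] M [ 0.06  0.   -0.01] op 0.644 q [ 0.26  0.51 -0.23  1.86  0.16  0.8  -1.86]
True
 t 6.47 p [ 0.5855 -0.0942  0.0238] rpy [-179.9    0.  -103.8] F [-0.1  0.2  5.7] M [-0.11  0.19 -0.01] op 0.641 q [ 0.24  0.61 -0.2   1.89  0.19  0.65 -1.89]
 t 6.86 p [ 0.5837 -0.0941  0.0219] rpy [ 179.9   -0.  -103.8] F [-0.4  0.4  0.2] M [ 0.03 -0.01  0.07] op 0.949 q [ 0.24  0.61 -0.2   1.9   0.19  0.65 -1.89]
 t 8.57 p [0.5003 0.1485 0.1592] rpy [ 1.800e+02 -1.000e-01 -1.131e+02] F [-0.   0.3  0.1] M [-0.03 -0.04  0.03] op 0.952 q [-0.14  0.33 -0.28  1.97  0.12  0.86 -2.46]
```

View pics/s2.png

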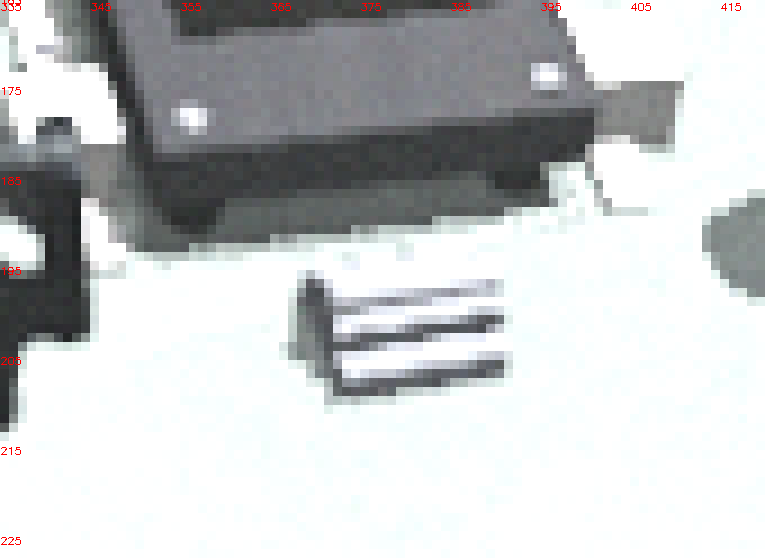

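View pics/t2.png

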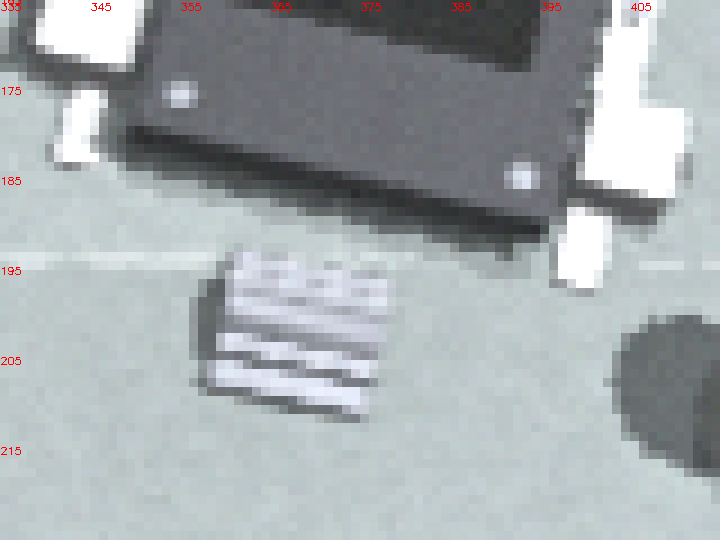

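The block stands parallel to the plate's edge. Its near foot-top edge runs from (357.7,207.5) to (375.1,210.4) in top, and from (371.7,206.7) to (390.6,204.5) in scene. I'll compute its place relative to the plate in each view separately.

Run:
```python
from h import *
s=load('scene2.pkl');t=load('top2.pkl')
y=np.radians(-13.8);ex=np.array([np.cos(y),np.sin(y)]);ey=np.array([-ex[1],ex[0]])
for n,f,pl,fu in (('s',s,[(352.1,181.6),(400.4,176.5)],[(371.7,206.7),(390.6,204.5)]),('t',t,[(349.7,178.7),(395.8,188.9)],[(357.7,207.5),(375.1,210.4)])):
    A=plane(f,pl,.0585)[:,:2];B=plane(f,fu,.0225)[:,:2];d=B[0]-B[1]
    c=B.mean(0)+ex*.025; m=A.mean(0)
    print(n,'len',np.linalg.norm(d).round(4),'yaw',np.degrees(np.arctan2(-d[0],d[1])).round(1),'centre',c.round(4),'rel edge mid x,y',((c-m)@ex).round(4),((c-m)@ey).round(4))
X=cloud(s)
```

```text
s len 0.0558 yaw -14.3 centre [ 0.5857 -0.0928] rel edge mid x,y -0.0478 0.0014
t len 0.0547 yaw -9.6 centre [ 0.588  -0.0949] rel edge mid x,y -0.0478 0.0002
```

The block is 48 mm in front of the edge and centred within 1.5 mm. Now I'll pick up the bar.

Run:
```python
from m import *
from h import *
P=[.559,.2308]
robot.grip(.75)
robot.goto(P+[.12],DN(67.2)); st()
robot.move_straight(P+[.0245],vel=.12,contact_N=8); st()
robot.grip(0.0,100); st()
robot.move_straight(P+[.10],vel=.15);st()
for n in ('scene','top'):
    f=robot.grab_frame(n);pickle.dump(f,open(n+'3.pkl','wb'))
crop(f,200,160,160,110,4.5,'pics/t3.png');crop(load('scene3.pkl'),220,160,160,130,4.5,'pics/s3.png')
```

```text
t 11.11 p [0.5589 0.2307 0.1199] rpy [180.    0.   67.2] F [ 0.2 -0.1 -0.6] M [ 0.08 -0.04  0.01] op 0.752 q [ 0.31  0.82 -1.18  1.78  0.83  1.15  0.03]
 t 12.05 p [0.5593 0.2314 0.0252] rpy [ 1.80e+02 -1.00e-01  6.72e+01] F [ 0.9 -0.7  1.5] M [ 0.03 -0.03  0.03] op 0.753 q [ 0.25  0.92 -1.07  1.83  0.96  1.02 -0.06]
 t 12.51 p [0.5594 0.2311 0.0256] rpy [179.9  -0.   67.2] F [-0.5 -1.2  6.3] M [-0.24  0.23 -0.05] op 0.252 q [ 0.25  0.92 -1.07  1.83  0.96  1.02 -0.06]
 t 13.16 p [0.5587 0.23   0.0992] rpy [-1.80e+02  1.00e-01  6.72e+01] F [ 0.2  0.3 -2. ] M [-0.11 -0.11  0.03] op 0.253 q [ 0.3   0.84 -1.16  1.79  0.86  1.12  0.01]
```

View pics/s3.png

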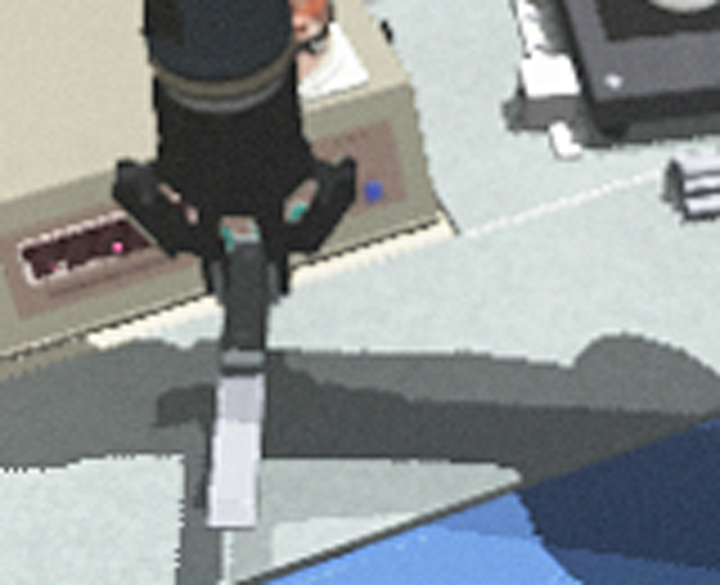

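View pics/t3.png

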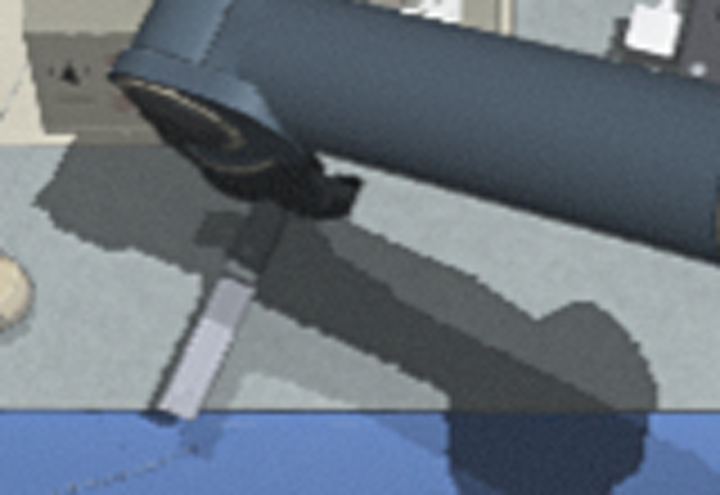

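The bar is held. Toe end is at scene (271.3,276.4) and top (239.3,252); the shaft joint is at (273.8,242.4) and (253.1,220.2). I'll triangulate to get the bar's place in the hand.

Run:
```python
from h import *
s=load('scene3.pkl');t=load('top3.pkl')
def tri(ps,pt):
    o1,d1=rays(s,[ps]);o2,d2=rays(t,[pt]);d1=d1[0];d2=d2[0]
    ab=np.linalg.lstsq(np.c_[d1,-d2],o2-o1,rcond=None)[0]; a=o1+d1*ab[0];b=o2+d2*ab[1];return (a+b)/2,a-b
tcp=np.array([.5587,.23,.0992]);u=np.r_[np.cos(np.radians(157.2)),np.sin(np.radians(157.2))];v=np.array([-u[1],u[0]])
for n,ps,pt in (('toe',(271.3,276.4),(239.3,252)),('joint',(273.8,242.4),(253.1,220.2))):
    X,e=tri(ps,pt);r=X-tcp;print(n,X.round(4),(e*1e3).round(1),'along',(r[:2]@u).round(4),'across',(r[:2]@v).round(4),'dz',r[2].round(4))
    for f,p in ((s,ps),(t,pt)):
        q=plane(f,[p],.092)[0];r=q-tcp;print('   plane',q.round(4),(r[:2]@u).round(4),(r[:2]@v).round(4))
```

```text
toe [0.4156 0.2887 0.0887] [-0.7 -1.1 -0.3] along 0.1546 across 0.0014 dz -0.0105
   plane [0.413  0.2886 0.092 ] 0.157 0.0024
   plane [0.4154 0.2887 0.092 ] 0.1548 0.0014
joint [0.5104 0.2515 0.0848] [-2.2 -3.6 -1. ] along 0.0529 across -0.0011 dz -0.0144
   plane [0.5034 0.2511 0.092 ] 0.0592 0.0019
   plane [0.5099 0.2524 0.092 ] 0.0537 -0.0018
```

```bash
cat >> m.py <<'E'
YAW=D(-13.8); ex=np.array([np.cos(YAW),np.sin(YAW),0]); ey=np.array([-ex[1],ex[0],0]); ez=np.array([0,0,1.])
C=np.array([.5850,-.0940,.0105]); DD=.048
XT,ZT=-.0615,.015   # TCP in bar frame
def att(th): return (Ro.from_rotvec(ey*th)*Ro.from_euler('xyz',[np.pi,0,YAW-np.pi/2])).as_euler('xyz')
def pose(th,ins,up=0.,back=0.):
    """th deg toe down; ins: toe end past the edge (a=DD+ins); up: lift off ridge; back: along the bar backwards"""
    t=D(th); b=np.array([np.cos(t),-np.sin(t)]); n=np.array([np.sin(t),np.cos(t)])
    T=np.array([0,.022])+(.008+up)*n
    l=(DD+ins-T[0]-.008*n[0])/b[0]      # T -> toe end
    p=T+(l-back-(.095-XT))*b+ZT*n
    return C+p[0]*ex+p[1]*ez, att(t)
def ang(h):  # tilt with the bar on the ridge and its top face at height h over the board at the edge
    from scipy.optimize import brentq
    return np.degrees(brentq(lambda t:DD*np.sin(t)+(h-.022)*np.cos(t)-.016,-.2,.8))
E
python3 - <<'E'
from m import *
for h in (.0175,.02,.026,.0325,.034): print(h,round(ang(h),2))
th0=ang(.0175)
for a in ((th0,.007,.0015,.03),(th0,.007,.0015,0),(ang(.0325),.008,0,0),(ang(.033),.008,0,.04)):
    p,o=pose(*a);q=robot.inverse_kinematics(p,o);print(p.round(4),np.degrees(o).round(1),None if q is None else q.round(2))
E
```

```text
0.0175 24.74
0.02 21.84
0.026 14.64
0.0325 6.66
0.034 4.83
[ 0.4768 -0.0674  0.1108] [ 155.3    0.  -103.8] [ 0.45  0.58 -0.5   1.83  0.16  1.22 -1.93]
[ 0.5032 -0.0739  0.0983] [ 155.3    0.  -103.8] [ 0.44  0.63 -0.48  1.77  0.18  1.23 -1.93]
[ 0.4892 -0.0705  0.0672] [ 173.3    0.  -103.8] [ 0.5   0.52 -0.55  2.01  0.33  0.81 -2.06]
[ 0.4503 -0.0609  0.0703] [ 173.9   -0.  -103.8] [ 0.51  0.47 -0.57  2.11  0.32  0.76 -2.07]
```

Run:
```python
from m import *
from h import *
th0=ang(.0175)
p,o=pose(th0,.007,.0025,.03)
robot.move_straight([.54,.22,.2],vel=.2)
robot.goto([.46,-.03,.22],att(0)); st()
robot.goto(p+[0,0,.06],o); st()
for n in ('scene','top'):
    f=robot.grab_frame(n);pickle.dump(f,open(n+'4.pkl','wb'))
crop(f,290,130,160,130,4.5,'pics/t4.png');crop(load('scene4.pkl'),310,120,150,125,4.6,'pics/s4.png')
```

```text
t 15.74 p [ 0.46   -0.0294  0.2196] rpy [ 179.9    0.  -103.7] F [-0.6 -0.2 -2.3] M [ 0.03  0.09 -0.05] op 0.254 q [ 0.63  0.22 -0.75  2.01  0.18  0.98 -2.01]
 t 16.22 p [ 0.4774 -0.0672  0.1701] rpy [ 1.551e+02  1.000e-01 -1.038e+02] F [-0.4  0.3 -1.8] M [-0.02 -0.49 -0.01] op 0.253 q [ 0.59  0.55 -0.69  1.77  0.2   1.35 -1.99]
```

View pics/s4.png

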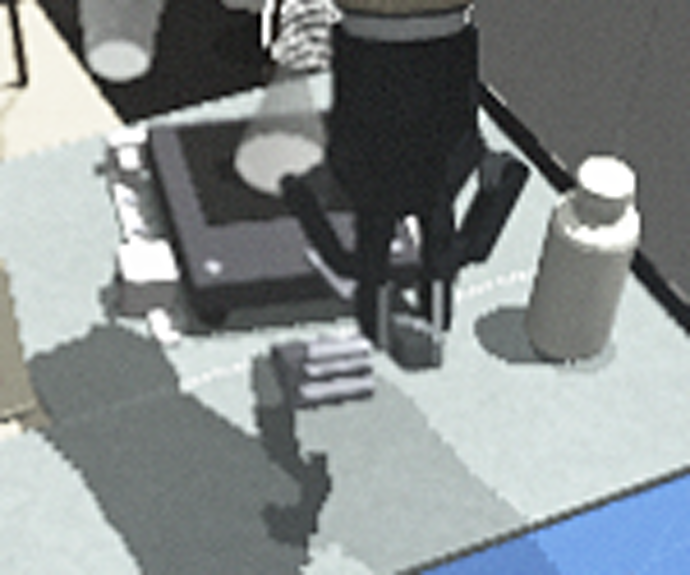

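View pics/t4.png

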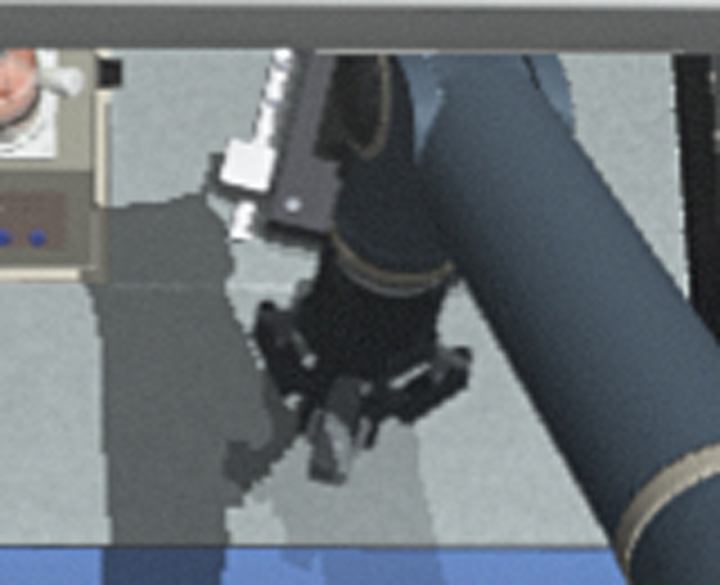

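The hand and bar are tilted over the block. The shaft points at the middle of the edge, with its toe near (325,275) in the scene crop. Next I'll lower it and slide the toe under the edge while watching for contact.

Run:
```python
from m import *
from h import *
th0=ang(.0175)
p,o=pose(th0,.007,.0025,.03)
c=robot.move_straight(p,vel=.1,attitude=o,contact_N=5);print(c); st()
if not c:
    p,o=pose(th0,.007,.0025,0.)
    robot.sleep(.2);b=st('before')
    c=robot.move_straight(p,vel=.04,attitude=o,contact_N=4);print(c); st()
    robot.sleep(.2);st()
for n in ('scene','top'):
    f=robot.grab_frame(n);pickle.dump(f,open(n+'5.pkl','wb'))
crop(f,310,150,120,100,6,'pics/t5.png');crop(load('scene5.pkl'),330,140,100,90,6.5,'pics/s5.png')
```

```text
False
 t 17.07 p [ 0.4771 -0.0673  0.1123] rpy [ 155.3    0.  -103.8] F [-0.2 -0.4 -1.5] M [-0.09 -0.56  0.04] op 0.252 q [ 0.57  0.62 -0.66  1.82  0.25  1.25 -2.02]
before t 17.27 p [ 0.4771 -0.0674  0.1124] rpy [ 155.3    0.  -103.8] F [ 0.3  0.4 -1.7] M [-0.11 -0.48  0.02] op 0.248 q [ 0.57  0.62 -0.66  1.82  0.25  1.25 -2.02]
False
 t 18.17 p [ 0.5031 -0.0738  0.0994] rpy [ 155.2   -0.  -103.8] F [ 0.5  0.2 -2.3] M [-0.12 -0.45 -0.  ] op 0.251 q [ 0.55  0.67 -0.64  1.76  0.27  1.26 -2.02]
 t 18.37 p [ 0.5031 -0.0739  0.0995] rpy [ 155.3   -0.  -103.8] F [-0.4  0.4 -2.2] M [-0.13 -0.51 -0.01] op 0.253 q [ 0.55  0.67 -0.64  1.76  0.27  1.26 -2.02]
```

View pics/s5.png

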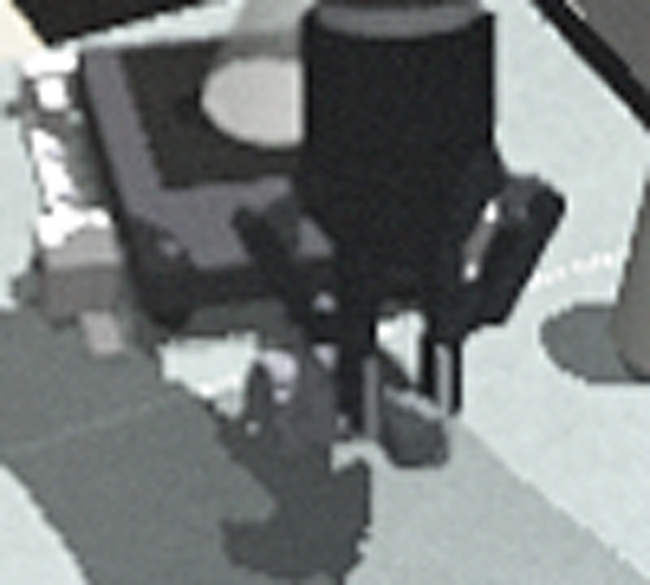

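No contact during insertion, and the view is largely hidden by the hand. Now I'll lower the bar onto the ridge.

Run:
```python
from m import *
th0=ang(.0175)
p,o=pose(th0,.007,-.005,0.)
b=robot.sense()
c=robot.move_straight(p,vel=.012,contact_N=3);print(c); s=st()
q=pose(th0,.007,0,0)[0]; n=pose(th0,.007,1,0)[0]-q
print('up off nominal mm',1e3*((s['tcp_pos']-q)@n))
robot.sleep(.2);s=st();print('up off nominal mm',1e3*((s['tcp_pos']-q)@n))
```

```text
True
 t 18.87 p [ 0.5033 -0.0739  0.0962] rpy [ 155.3    0.  -103.8] F [0.3 0.5 2.5] M [-0.14 -0.6  -0.01] op 0.256 q [ 0.55  0.68 -0.64  1.76  0.27  1.25 -2.02]
up off nominal mm -0.5128200903942218
 t 19.07 p [ 0.5032 -0.0739  0.096 ] rpy [ 155.3    0.  -103.8] F [0.5 1.  3.5] M [-0.11 -0.68  0.01] op 0.252 q [ 0.55  0.68 -0.64  1.76  0.27  1.25 -2.02]
up off nominal mm -0.6915682545615257
```

Ridge contact came within 0.6 mm of nominal. Now I'll lever in small steps.

Run:
```python
from m import *
up=-.0008
for h in (.0175,.0185,.0195,.0205,.0215,.0225,.0235,.0245):
    th=ang(h); p,o=pose(th,.007+.0013*(h-.0175)/.015,up,0)
    robot.move_straight(p,vel=.02,attitude=o); robot.sleep(.1)
    s=robot.sense();print(h,round(th,1),'t',round(s['t'],1),'err mm',((s['tcp_pos']-p)*1e3).round(1),'F',s['wrist_force'].round(1),'M',s['torque'].round(2))
    if np.linalg.norm(s['wrist_force'])>30: break
```

```text
0.0175 24.7 t 19.4 err mm [-0.   0.   0.1] F [-0.3 -0.8  3.9] M [-0.11 -0.4  -0.  ]
0.0185 23.6 t 19.8 err mm [ 0.7 -0.2 -0. ] F [ 2.6 -0.6  2.3] M [-0.25 -1.19  0.09]
0.0195 22.4 t 20.1 err mm [ 1.1 -0.3  0.1] F [ 5.7 -0.5  0.7] M [-0.29 -1.45  0.04]
0.0205 21.3 t 20.5 err mm [ 1.4 -0.3  0.2] F [ 6.7 -0.5  1.1] M [-0.33 -1.51  0.04]
0.0215 20.1 t 20.9 err mm [ 1.6 -0.4  0.1] F [ 6.  -1.2  1.2] M [-0.38 -1.62  0.02]
0.0225 18.9 t 21.2 err mm [ 1.7 -0.4  0.1] F [ 7.2 -1.  -0.2] M [-0.38 -1.67  0.04]
0.0235 17.7 t 21.6 err mm [ 1.8 -0.4  0.1] F [ 6.5 -1.8 -0.6] M [-0.36 -1.64 -0.01]
0.0245 16.5 t 21.9 err mm [ 1.9 -0.5  0.2] F [ 7.  -1.8 -0.4] M [-0.36 -1.65  0.09]
```

The forces are small, with a 7 N pull along the bar towards the plate. I'll check in the picture whether the plate rises.

Run:
```python
from h import *
from plant import robot
for n in ('scene','top'):
    f=robot.grab_frame(n);pickle.dump(f,open(n+'6.pkl','wb'))
s0,s5,s6=load('scene0.pkl'),load('scene5.pkl'),load('scene6.pkl')
a=[cv2.resize(f['image'][140:235,330:430,::-1],None,fx=4,fy=4,interpolation=cv2.INTER_NEAREST) for f in (s5,s6)]
cv2.imwrite('pics/s6.png',np.hstack(a))
t5,t6=load('top5.pkl'),load('top6.pkl')
cv2.imwrite('pics/t6.png',np.hstack([cv2.resize(f['image'][140:240,315:415,::-1],None,fx=4,fy=4,interpolation=cv2.INTER_NEAREST) for f in (t5,t6)]))
```

```text
(no output)
```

View pics/s6.png

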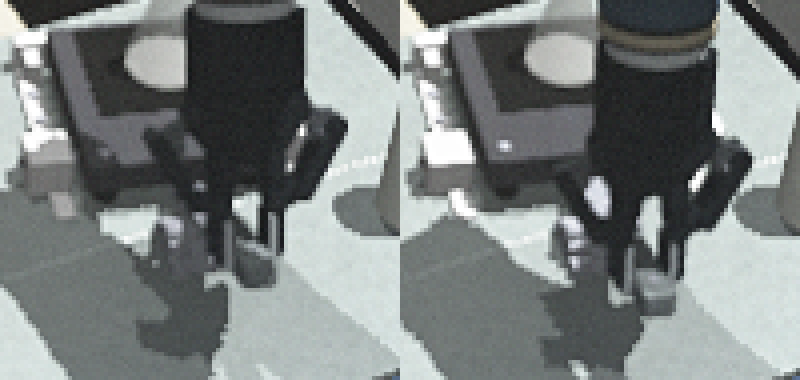

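View pics/t6.png

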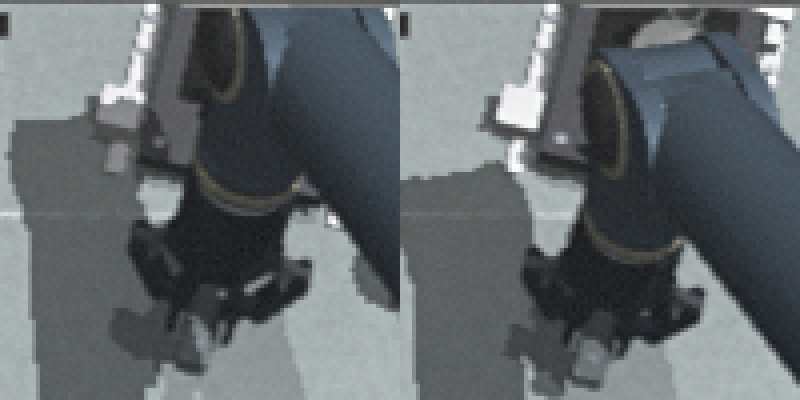

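The scene crop shows the plate's front-left corner clear of the hand. I'll measure its row shift against the earlier picture.

```bash
cat >> h.py <<'E'
def rise(s2,s6,verbose=True):
    """vertical image shift of the plate's front strip near the left bolt (scene), by 1D brightness profile correlation, px up"""
    A=cv2.cvtColor(s2['image'],cv2.COLOR_RGB2GRAY).astype(np.float32);B=cv2.cvtColor(s6['image'],cv2.COLOR_RGB2GRAY).astype(np.float32)
    T=A[168:188,350:362]; r=cv2.matchTemplate(B[158:192,347:365],T,cv2.TM_CCOEFF_NORMED)
    i=np.unravel_index(r.argmax(),r.shape); y=i[0]
    if 0<y<r.shape[0]-1:
        a,b,c=r[y-1,i[1]],r[y,i[1]],r[y+1,i[1]]; y=y+.5*(a-c)/(a-2*b+c)
    return 10-y,i[1]-3,r.max()
E
python3 - <<'E'
from h import *
s2=load('scene2.pkl')
for n in ('scene3.pkl','scene4.pkl','scene6.pkl'): print(n,rise(s2,load(n)))
y=np.radians(-13.8);ex=np.array([np.cos(y),np.sin(y),0])
p=plane(s2,[(356,177)],.0585)[0];print(p)
for h in (.004,.008,.011): print(h,proj(s2,p)-proj(s2,p+[0,0,h]))
E
```

```text
scene3.pkl (np.float64(-0.008305881172418594), np.int64(0), np.float32(0.9951407))
scene4.pkl (np.float64(-0.011357291601598263), np.int64(0), np.float32(0.9956391))
scene6.pkl (np.float64(1.408564031124115), np.int64(0), np.float32(0.95231265))
[ 0.66267302 -0.05447539  0.0585    ]
0.004 [[-0.08871106  0.99710717]]
0.008 [[-0.17780772  1.9988075 ]]
0.011 [[-0.24488466  2.75311472]]
```

The plate has risen 1.4 px, about 6 mm at the edge. I'll continue in small steps, measuring the rise at each one.

Run:
```python
from m import *
from h import *
up=-.0008;s2=load('scene2.pkl')
for h in (.0255,.0265,.0275,.0285,.0293,.030,.0305):
    th=ang(h); p,o=pose(th,.0085+.0013*(h-.0175)/.015,up,0)
    robot.move_straight(p,vel=.02,attitude=o); robot.sleep(.1)
    s=robot.sense();f=robot.grab_frame('scene');r=rise(s2,f)
    print(h,round(th,1),'t',round(s['t'],1),'err mm',((s['tcp_pos']-p)*1e3).round(1),'F',s['wrist_force'].round(1),'M',s['torque'].round(2),'rise px',round(r[0],2),round(float(r[2]),3))
    if np.linalg.norm(s['wrist_force'])>30 or r[0]>2.75: break
pickle.dump(f,open('scene7.pkl','wb'))
```

```text
0.0255 15.2 t 22.4 err mm [ 0.5 -0.1  0.3] F [ 4.8 -1.4  3.9] M [-0.35 -1.17 -0.01] rise px 1.71 0.967
0.0265 14.0 t 22.8 err mm [ 0.5 -0.1  0.2] F [ 4.6 -0.7  4.3] M [-0.33 -1.24 -0.01] rise px 1.9 0.984
0.0275 12.8 t 23.2 err mm [ 0.6 -0.1  0.2] F [ 4.3 -1.5  4.4] M [-0.29 -1.28  0.  ] rise px 2.23 0.963
0.0285 11.6 t 23.6 err mm [ 0.6 -0.1  0.2] F [ 4.7 -1.4  4.2] M [-0.32 -1.25  0.01] rise px 2.54 0.939
0.0293 10.6 t 24.0 err mm [ 0.6 -0.1  0.2] F [ 4.4 -2.2  4.4] M [-0.35 -1.21  0.01] rise px 2.75 0.964
0.03 9.7 t 24.4 err mm [ 0.6 -0.1  0.3] F [ 5.6 -1.6  4. ] M [-0.36 -1.21  0.07] rise px 2.96 0.968
```

Run:
```python
from h import *
from scipy.spatial.transform import Rotation as Ro
s2=load('scene2.pkl')
y=np.radians(-13.8);ex=np.array([np.cos(y),np.sin(y),0]);ey=np.array([-ex[1],ex[0],0])
m=np.array([.633,-.106,.0105]);piv=m+ex*.152  # rear edge of rear feet
for px in ((353,182),(356,177)):
  p=plane(s2,[px],.0585)[0]
  for l in (.005,.0095,.010,.011,.012,.013):
    R=Ro.from_rotvec(ey*np.arcsin(l/.152)); print(px,l,(proj(s2,p)-proj(s2,piv+R.apply(p-piv))).round(2))
```

```text
(353, 182) 0.005 [[0.02 1.66]]
(353, 182) 0.0095 [[0.05 3.18]]
(353, 182) 0.01 [[0.06 3.35]]
(353, 182) 0.011 [[0.06 3.69]]
(353, 182) 0.012 [[0.07 4.04]]
(353, 182) 0.013 [[0.08 4.38]]
(356, 177) 0.005 [[0.03 1.49]]
(356, 177) 0.0095 [[0.06 2.85]]
(356, 177) 0.01 [[0.07 3.  ]]
(356, 177) 0.011 [[0.08 3.31]]
(356, 177) 0.012 [[0.09 3.62]]
(356, 177) 0.013 [[0.1  3.93]]
```

Rotating the plate about its rear feet gives about 0.315 px per mm, so 2.96 px is about 9.6 mm. The 11 mm point should be near 3.45 px, so I'll go on in half-millimetre steps.

Run:
```python
from m import *
from h import *
up=-.0008;s2=load('scene2.pkl')
for h in (.0305,.031,.0315,.032,.0325,.033):
    th=ang(h); p,o=pose(th,.0085+.0013*(h-.0175)/.015,up,0)
    robot.move_straight(p,vel=.02,attitude=o); robot.sleep(.15)
    s=robot.sense();f=robot.grab_frame('scene');r=rise(s2,f)
    print(h,round(th,1),'t',round(s['t'],1),'err mm',((s['tcp_pos']-p)*1e3).round(1),'F',s['wrist_force'].round(1),'M',s['torque'].round(2),'rise px',round(r[0],2),round(float(r[2]),3))
    if np.linalg.norm(s['wrist_force'])>30 or r[0]>3.65: break
pickle.dump(f,open('scene7.pkl','wb'));t=robot.grab_frame('top');pickle.dump(t,open('top7.pkl','wb'))
cv2.imwrite('pics/s7.png',np.hstack([cv2.resize(g['image'][140:235,330:430,::-1],None,fx=4,fy=4,interpolation=cv2.INTER_NEAREST) for g in (s2,f)]))
cv2.imwrite('pics/t7.png',np.hstack([cv2.resize(g['image'][140:240,325:425,::-1],None,fx=4,fy=4,interpolation=cv2.INTER_NEAREST) for g in (load('top2.pkl'),t)]))
```

```text
0.0305 9.1 t 24.9 err mm [ 0.5 -0.1 -0. ] F [ 6.1 -0.4  2.8] M [-0.37 -1.41  0.02] rise px 3.22 0.953
0.031 8.5 t 25.3 err mm [ 0.5 -0.1  0.1] F [ 6.1 -1.5  3.1] M [-0.42 -1.29  0.01] rise px 3.33 0.947
0.0315 7.9 t 25.8 err mm [ 0.5 -0.1  0.2] F [ 6.3 -2.6  3.9] M [-0.35 -1.25  0.01] rise px 3.4 0.941
0.032 7.3 t 26.2 err mm [ 0.4 -0.1  0.1] F [ 4.9 -1.1  4.1] M [-0.28 -1.25 -0.06] rise px 3.63 0.941
0.0325 6.7 t 26.7 err mm [ 0.4 -0.1  0.1] F [ 4.9 -1.6  4. ] M [-0.33 -1.25  0.09] rise px 3.67 0.946
```

View pics/s7.png

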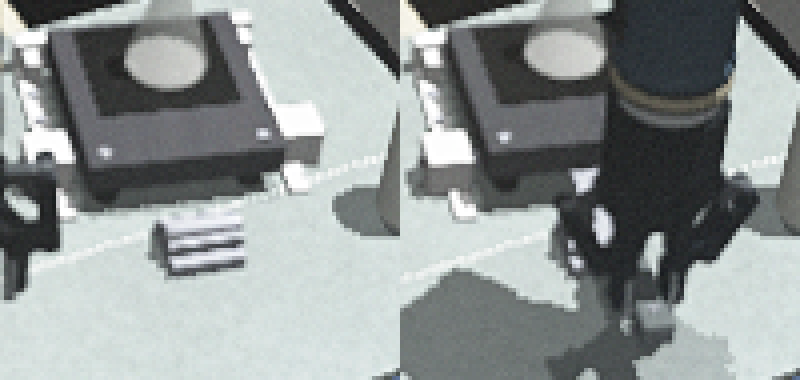

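View pics/t7.png

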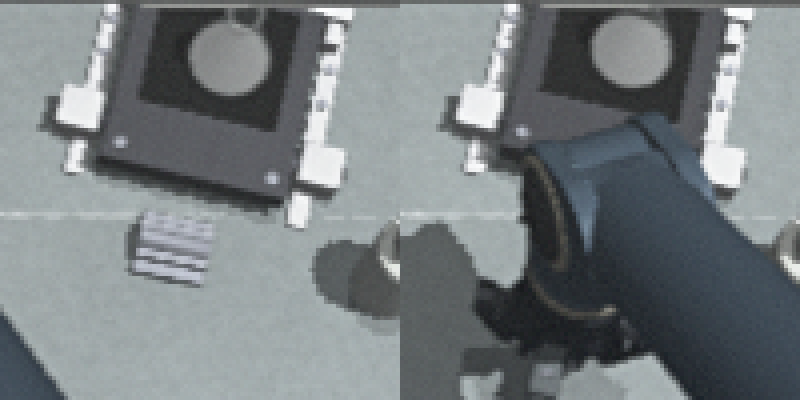

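The lift is about 11.7 mm by the picture, and the flask still stands. Now I'll ease down and see whether the plate stays on the pins.

Run:
```python
from m import *
from h import *
up=-.0008;s2=load('scene2.pkl')
for h in (.0315,.0305,.0295,.0285):
    th=ang(h); p,o=pose(th,.0085+.0013*(h-.0175)/.015,up,0)
    robot.move_straight(p,vel=.015,attitude=o); robot.sleep(.15)
    s=robot.sense();f=robot.grab_frame('scene');r=rise(s2,f)
    print(h,round(th,1),'t',round(s['t'],1),'F',s['wrist_force'].round(1),'M',s['torque'].round(2),'rise px',round(r[0],2),round(float(r[2]),3))
pickle.dump(f,open('scene8.pkl','wb'))
```

```text
0.0315 7.9 t 27.2 F [ 4.7 -1.5  3.1] M [-0.36 -1.42  0.  ] rise px 3.45 0.935
0.0305 9.1 t 27.7 F [ 6.  -0.7  2.5] M [-0.35 -1.36  0.04] rise px 3.25 0.956
0.0295 10.3 t 28.2 F [ 0.8 -0.   4.2] M [-0.19 -0.52 -0.02] rise px 3.25 0.953
0.0285 11.6 t 28.7 F [-0.8  0.2  3.9] M [-0.11 -0.23 -0.02] rise px 3.25 0.955
```

The plate stayed up at 3.25 px while the bar went lower, and the load left the bar, so both front corners rest on the pins. Now I'll draw the bar out and lay it flat.

Run:
```python
from m import *
from h import *
s2=load('scene2.pkl')
th=ang(.026)
p,o=pose(th,.0085,.0,0); robot.move_straight(p,vel=.03,attitude=o)
p,o=pose(th,.0085,.0012,0); robot.move_straight(p,vel=.03,attitude=o); st()
p,o=pose(th,.0085,.0012,.04); c=robot.move_straight(p,vel=.05,contact_N=8);print(c);st()
print(rise(s2,robot.grab_frame('scene')))
if not c:
    robot.move_straight(p+[0,0,.10],vel=.15);st()
    for n in ('scene','top'):
        f=robot.grab_frame(n);pickle.dump(f,open(n+'9.pkl','wb'))
    s=load('scene9.pkl')
    cv2.imwrite('pics/s9.png',np.hstack([cv2.resize(g['image'][140:235,330:430,::-1],None,fx=4,fy=4,interpolation=cv2.INTER_NEAREST) for g in (s2,s)]))
print(robot.inverse_kinematics([.52,.10,.1],DN(0)))
```

```text
t 29.35 p [ 0.4936 -0.0717  0.0815] rpy [ 165.3   -0.  -103.8] F [ 0.3 -0.  -1.9] M [-0.09 -0.35  0.02] op 0.25 q [ 0.56  0.6  -0.65  1.9   0.33  1.03 -2.06]
False
 t 30.3 p [ 0.4573 -0.0626  0.092 ] rpy [ 165.4    0.  -103.8] F [ 0.5 -0.5 -1.7] M [-0.05 -0.23  0.03] op 0.252 q [ 0.59  0.54 -0.67  1.98  0.3   1.   -2.06]
(np.float64(3.241878315806389), np.int64(0), np.float32(0.95483327))
 t 31.17 p [ 0.4563 -0.0627  0.1913] rpy [ 165.3   -0.  -103.8] F [ 0.4 -0.4 -1.9] M [-0.06 -0.25  0.01] op 0.252 q [ 0.65  0.4  -0.73  1.9   0.2   1.19 -1.98]
[ 0.50713446  0.65660312 -1.0553629   1.97125528  0.71467941  0.94485045
 -0.91309391]
```

View pics/s9.png

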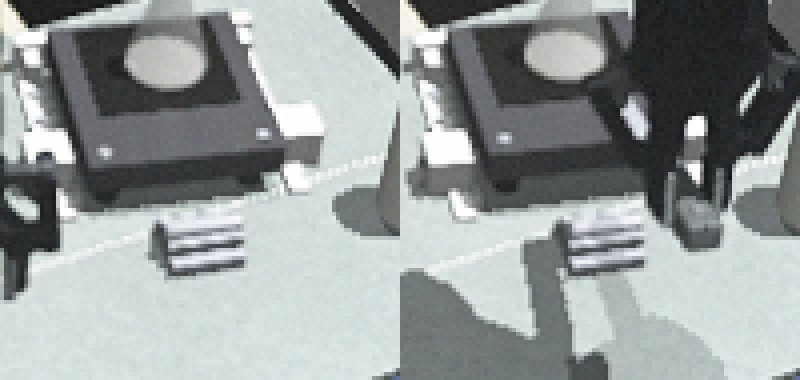

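The plate stays raised, and the block and flask are standing. Now I'll lay the bar on the left part of the strip.

Run:
```python
from m import *
from h import *
robot.goto([.47,.05,.2],DN(-60)); robot.goto([.52,.10,.12],DN(0)); st()
robot.move_straight([.52,.10,.032],vel=.12); robot.sleep(.1)
c=robot.move_straight([.52,.10,.0235],vel=.02,contact_N=4);print(c);st()
robot.grip(.6); st()
robot.move_straight([.52,.10,.15],vel=.15); 
robot.goto([.42,.25,.25],DN(0)); st()
for n in ('scene','top'):
    f=robot.grab_frame(n);pickle.dump(f,open(n+'10.pkl','wb'))
s=load('scene10.pkl')
cv2.imwrite('pics/s10.png',s['image'][:,:,::-1]);cv2.imwrite('pics/t10.png',f['image'][:,:,::-1])
cv2.imwrite('pics/s10z.png',np.hstack([cv2.resize(g['image'][135:235,330:430,::-1],None,fx=4,fy=4,interpolation=cv2.INTER_NEAREST) for g in (load('scene0.pkl'),s)]))
print(rise(load('scene2.pkl'),s))
```

```text
t 32.49 p [0.5202 0.0986 0.1193] rpy [ 1.8e+02  1.0e-01 -3.0e-01] F [ 0.1 -1.1 -1.9] M [-0.17 -0.05  0.01] op 0.255 q [ 0.52  0.62 -1.06  1.96  0.67  0.97 -0.87]
True
 t 33.86 p [0.5203 0.0999 0.0255] rpy [180.  -0.  -0.] F [-1.2 -1.6  5.1] M [-0.14  0.08  0.03] op 0.254 q [ 0.41  0.74 -0.92  2.01  0.83  0.82 -1.  ]
 t 34.25 p [0.5194 0.0993 0.0246] rpy [ 1.799e+02  1.000e-01 -0.000e+00] F [-0.5 -0.9 -0.2] M [-0.03  0.01 -0.02] op 0.601 q [ 0.41  0.74 -0.92  2.01  0.83  0.82 -1.  ]
 t 36.07 p [0.4209 0.2481 0.2489] rpy [ 1.799e+02  1.000e-01 -1.000e-01] F [-0.4 -0.5 -0.4] M [-0.02 -0.03  0.03] op 0.599 q [ 0.38  0.41 -1.25  1.91  0.43  1.14 -1.04]
(np.float64(3.2703153491020203), np.int64(0), np.float32(0.95150703))
```

View pics/s10.png

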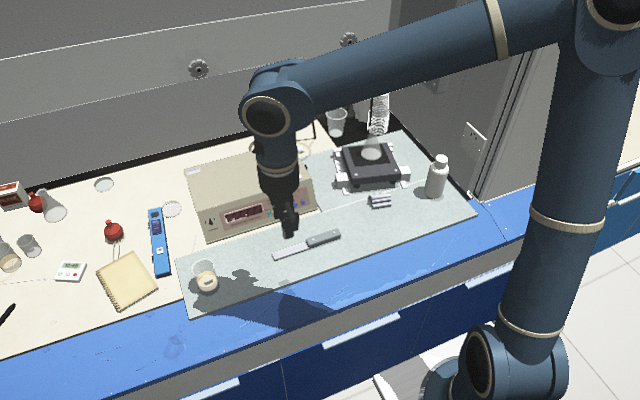

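View pics/t10.png

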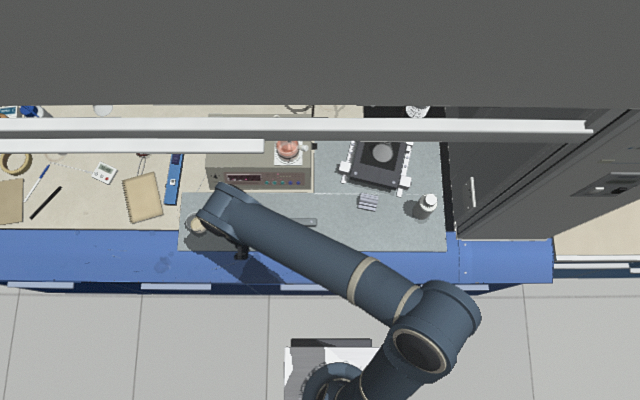

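View pics/s10z.png

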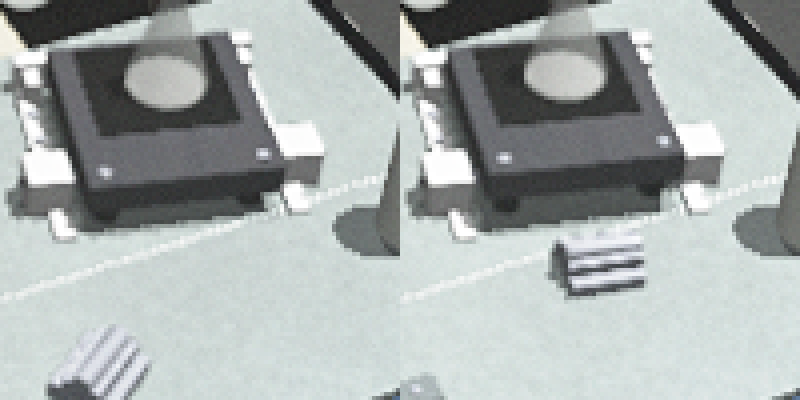

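Everything stands: bar flat on the strip at about (307,245), beaker and bottle unmoved. The right bolt's shift looks a little smaller than the left's, so I'll check that both sides are equally high.

Run:
```python
from h import *
from scipy.spatial.transform import Rotation as Ro
y=np.radians(-13.8);ex=np.array([np.cos(y),np.sin(y),0]);ey=np.array([-ex[1],ex[0],0])
m=np.array([.633,-.106,.0105]);piv=m+ex*.152
def bolt(f,c):
    x,yy=c;I=cv2.cvtColor(f['image'],cv2.COLOR_RGB2GRAY).astype(float)[yy-4:yy+5,x-4:x+5]
    w=np.clip(I-(np.median(I)+25),0,None);v,u=np.mgrid[-4:5,-4:5];return np.array([x+(w*u).sum()/w.sum(),yy+(w*v).sum()/w.sum()])
for n,c0,c1 in (('scene',[(356,178),(396,173)],[(356,174),(396,170)]),('top',[(354,175),(392,184)],None)):
    a=load(n+'0.pkl');b=load(n+'10.pkl')
    for i in (0,1):
        p0=bolt(a,c0[i]);p1=bolt(b,(c1 or c0)[i]); p=plane(a,[p0],.0585)[0]
        print(n,'LR'[i],p0.round(2),'->',p1.round(2),'shift',(p0-p1).round(2),'pred 10/11/12:',[(proj(a,p)[0]-proj(a,piv+Ro.from_rotvec(ey*np.arcsin(l/.152)).apply(p-piv))[0]).round(2).tolist() for l in (.0,.010,.011,.012)])
A=load('scene0.pkl');B=load('scene10.pkl')
k=12
cv2.imwrite('pics/z11.png',np.hstack([cv2.resize(g['image'][168:198,382:414,::-1],None,fx=k,fy=k,interpolation=cv2.INTER_NEAREST) for g in (A,B)]))
cv2.imwrite('pics/z11l.png',np.hstack([cv2.resize(g['image'][168:198,330:362,::-1],None,fx=k,fy=k,interpolation=cv2.INTER_NEAREST) for g in (A,B)]))
```

```text
scene L [355.94 177.57] -> [355.69 174.03] shift [0.25 3.54] pred 10/11/12: [[0.0, 0.0], [0.07, 3.05], [0.07, 3.36], [0.08, 3.67]]
scene R [397.93 171.33] -> [398.32 168.17] shift [-0.39  3.17] pred 10/11/12: [[0.0, 0.0], [-0.05, 2.9], [-0.06, 3.2], [-0.06, 3.49]]
top L [354.6  175.04] -> [355.09 172.78] shift [-0.48  2.26] pred 10/11/12: [[0.0, 0.0], [-0.47, 1.96], [-0.52, 2.17], [-0.57, 2.38]]
top R [392.62 184.17] -> [393.31 181.97] shift [-0.69  2.2 ] pred 10/11/12: [[0.0, 0.0], [-0.67, 1.93], [-0.74, 2.13], [-0.81, 2.33]]
```

View pics/z11.png

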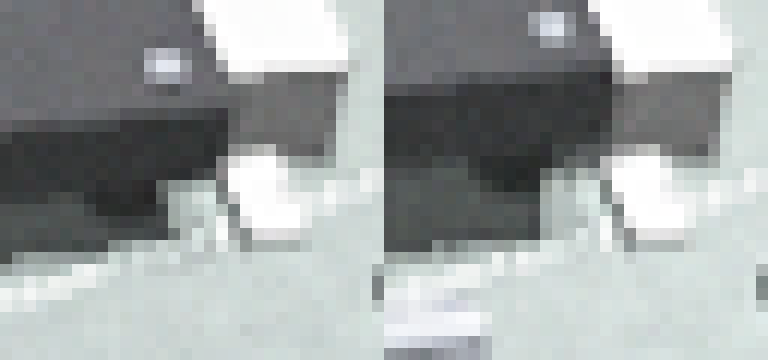

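View pics/z11l.png

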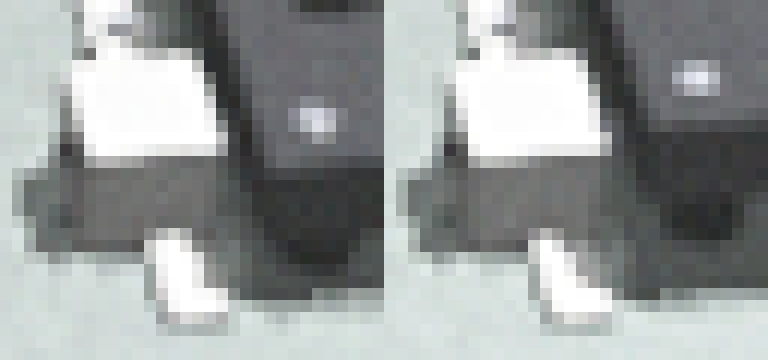

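Both bolts show a lift of 11 to 11.5 mm in both views, which matches resting on both pins. The bar lies flat and clear, so I'm handing the job in.

```bash
python3 -c "
from plant import robot
robot.sleep(.3);print(robot.sense()['t']);robot.close_job()"
```

```text
36.4667
the job is handed in; nothing more can be done
```

The base plate now stands with its front edge propped on the two spring pins, and I handed the job in at 36.5 s of the 72 s allowed.

**What I did:** I stood the ridged block 48 mm in front of the middle of the edge, parallel to it and centred within 1.5 mm. I laid the bar over the ridge and levered the edge up in small steps to about 12 mm. Then I eased the plate down, drew the bar out and laid it flat on the left part of the strip.

**Last checks:**
- **Pins:** I had no direct reading of the pin travel and could not see the pins. While easing down, the plate stopped sinking and the load left the bar. Afterwards both front bolts showed about 11 mm of lift in both cameras (10.9 to 11.6 mm), so both sides are held.
- **Other things:** In the last pictures the flask stands on the plate, and the beaker and bottle look unmoved, judged by eye. The block stands where I put it.
- **Forces:** The wrist force stayed below about 10 N at every reading.

**Disagreements:** The two cameras differed by 2 to 5 mm in absolute position, so I used averages and felt for contact. Lift worked out from the bar's angle came out about 1 mm higher than lift from the pictures. I relied on the pictures.

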